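# Put up the dishwasher tablets and bin their carton

## Task

Put every loose dishwasher tablet into the swing-top jar, shut the jar's lid, and only then swing its wire bail up and over centre so that it clamps the lid. After that, press the waste caddy's pedal down to its stop so that its lid stands open, drop the empty carton into the caddy, and close the caddy's lid again. Do not knock over or shift the mug, the pepper mill or the ceramic apple.

Things in the scene. Friction and masses are not known exactly. Their poses are not given: they have to be found in the camera images.
- jar: clear glass swing-top jar, fixed to the counter by suction feet; round, 96 mm outside and 88 mm inside diameter, 100 mm tall (inner floor 6 mm up), open mouth upward. Origin: centre of its underside. z up; the lid hinge is on its +x side and the wire bail's wooden grip on its -x side; the hinge axes lie along its y.
- jar_mouth (a point): centre of the jar's mouth, at rim height 100 mm
- jar_lid (a joint): white ceramic jar lid, a 100 mm disc, 8 mm thick, with a conical dome on its outer face (base 68 mm, top 28 mm across, crest 32 mm above the disc's seat). 0 = shut on the rim; grows as it opens, rad, up to 1.95 (standing upright, leaning back). It starts at 1.82 to 1.95 and rests there by its weight; pushed from behind to less than about 1.4 it falls shut by its own weight (soft hinge).
- lid_hinge (a point): on the jar lid's hinge axis (along the jar's y), at the rim, 52 mm from the jar's axis on its +x side, 101 mm up
- lid_edge (a point): the free edge of the jar lid, opposite the hinge, 102 mm from the hinge axis, mid-thickness of the disc
- bail (a joint): steel wire bail, a U of 5 mm wire straddling the jar, turning about an axis along the jar's y. 0 = lying out on the -x side, 0.15 rad above level; grows as it swings up over the lid, rad. Free to 0.75, then a spring resists with up to 1.2 N m (11 N at the grip) until centre at 1.42, then draws it to its stop at 1.64, clamped. Let go before centre it falls back. Starts at 0 to 0.2.
- bail_pivot (a point): on the bail's turning axis, at the jar's axis, 55 mm up
- bail_grip (a point): centre of the bail's dark wooden grip, a round bar of 12 mm diameter, 70 mm long along the jar's y, 110 mm from the turning axis. The two short wires that carry it are 30 mm either side of its centre. In the clamped position it stands about 25 mm above the lid's dome (grip's underside).
- caddy: small countertop waste caddy, fixed: steel bin on a black plinth, 170 mm (x) by 160 mm (y), 125 mm tall, walls 4 mm, inner floor 44 mm up. Origin: centre of its underside, z up; the pedal sticks out on its -x side, the lid's hinge is on its +x side. Its yaw is within 0.25 of the robot's axes.
- caddy_mouth (a point): centre of the caddy's mouth, at rim height 125 mm
- caddy_lid (a joint): flat steel lid of the caddy, 172 by 162 mm, 6 mm thick. 0 = shut; grows as it opens, rad, up to 1.40 (nearly upright over its hinge on the +x side). The pedal lifts it to about 1.35; it then stays open by friction, even when the pedal is let go. Pushed from behind to less than about 0.75 it falls shut by itself.
- caddy_hinge (a point): on the caddy lid's hinge axis (along the caddy's y), at the rim, 85 mm from its centre on the +x side, 125 mm up
- caddy_lid_edge (a point): middle of the free edge of the caddy lid, 172 mm from its hinge axis
- pedal (a joint): spring pedal of the caddy, a lever 110 mm long from its hinge to the tread. 0 = up; grows as the tread goes down, rad, stop at 0.30 (tread about 33 mm lower). It takes about 6 N to press home and springs back up when let go.
- pedal_top (a point): centre of the top of the pedal's black rubber tread (44 mm by 70 mm), 95 mm out from the caddy's front; 57 mm up at rest
- carton_c (a point): centre of the empty open cardboard carton, 90 mm (x) by 50 mm (y) by 60 mm (z), walls 3 mm, open at +z, 40 g. It starts standing on its base.
- mug_c (a point): bystander: centre of a white mug, 76 mm across, 90 mm tall
- mill_c (a point): bystander: centre of a wooden pepper mill, 56 mm across, 170 mm tall
- apple_c (a point): bystander: centre of a white ceramic apple, 86 mm across, 80 mm tall
- tablet0_c (a point): centre of a dishwasher tablet, white below and blue on top with a white dot, 40 mm (x) by 30 mm (y) by 18 mm (z), 20 g, lying flat at the start; may be absent (None)
- tablet1_c (a point): centre of a dishwasher tablet, white below and blue on top with a white dot, 40 mm (x) by 30 mm (y) by 18 mm (z), 20 g, lying flat at the start; may be absent (None)
- tablet2_c (a point): centre of a dishwasher tablet, white below and blue on top with a white dot, 40 mm (x) by 30 mm (y) by 18 mm (z), 20 g, lying flat at the start; may be absent (None)
- tablet3_c (a point): centre of a dishwasher tablet, white below and blue on top with a white dot, 40 mm (x) by 30 mm (y) by 18 mm (z), 20 g, lying flat at the start; may be absent (None)
- tablet4_c (a point): centre of a dishwasher tablet, white below and blue on top with a white dot, 40 mm (x) by 30 mm (y) by 18 mm (z), 20 g, lying flat at the start; may be absent (None)
There are look-alikes about, which are no part of the job. Leave any red look-alike of the part that bears tablet3_c alone.

How it is judged (in metres and radians):
On the way, in this order (a step that is already met when the one before it is completed fails the run):
1. all tablets are in the jar (horizontal distance between each of tablet0_c, tablet1_c, tablet2_c, tablet3_c, tablet4_c and jar_mouth below 0.046 m and height (world z) of each of tablet0_c, tablet1_c, tablet2_c, tablet3_c, tablet4_c below 0.095 m), for 0.2 s.
2. the jar's lid is shut, with the bail not yet over it and the tablets inside (all of step 1 and value of joint jar_lid below 0.06 rad and value of joint bail below 1.3 rad), for 0.2 s.
3. the bail is over centre, clamping the shut lid (value of joint jar_lid below 0.06 rad and value of joint bail above 1.55 rad), for 0.2 s.
4. the pedal is pressed to its stop and the caddy's lid stands open (value of joint pedal above 0.28 rad and value of joint caddy_lid above 1.2 rad), for 0.1 s.
5. the carton is in the caddy (x of carton_c in the frame of caddy between -0.082 and 0.082 m and y of carton_c in the frame of caddy between -0.077 and 0.077 m and height (world z) of carton_c below 0.12 m), for 0.2 s.
At the end, for the whole second after the job is handed in: every tablet present is in the jar, the jar's lid is shut (within 0.06 rad) and the bail past 1.55 rad; the carton lies at rest inside the caddy, the caddy's lid is shut (within 0.08 rad) and its pedal is up (all of step 1 and all of step 3 and all of step 5 and value of joint caddy_lid below 0.08 rad and value of joint pedal below 0.1 rad and linear speed of carton below 0.03 m/s); the robot touches nothing.
It fails at once if a bystander (mug, mill or apple) is shifted by more than 40 mm or knocked over (distance of any of mug_c, mill_c, apple_c from where it was at the start of the episode above 0.04 m or angle between any of mug_c, mill_c, apple_c's own z axis and vertical above 0.5 rad).
It fails at once if the bail is swung over while the jar's lid is open (value of joint bail above 1.42 rad and value of joint jar_lid above 0.3 rad).
Of tablet0, tablet1, tablet2, tablet3, tablet4 only 3 to 5 are there at a start; the rules pass over those that are not, and their reading is None.
At some moment in a run one of tablet0, tablet1, tablet2, tablet3, tablet4, carton may be knocked a few centimetres aside while the robot is not near it.
Once in a run the grip may slacken for a moment while it holds something.
It also fails if it takes over 200 s, if anything falls off the work surface, if the arm or the gripper's body presses on something with over 40 N, if the wrist force passes 120 N, or if a joint passes its speed limit or range.

## Robot

A 7-joint arm with a two-finger parallel gripper is mounted at the origin on the work surface. World frame = base frame: x ahead of the robot, y to its left, z up, the work surface at z = 0. Lengths are in m, angles in degrees, forces in N, time in s.
With the tool pointing down it reaches from about 0.4 to 0.85 m from the base axis. Payload 6.9 kg.
Tool frame: the origin (TCP) lies between the finger pads; the fingertips stand r.nose_length ahead of it and the grasp point (between the pads) lies 11 mm behind it (r.nose_length is the distance from the TCP to the fingertips, in m); z points along the fingers, y is the line along which they close (so a half turn about z gives the same grasp; the last joint's range is limited). The gripper opens to 85 mm and grips with 20 to 120 N. Pads are 22 mm wide; open, the fingers measure 114 mm over their backs; the gripper's body (76 mm by 85 mm) begins 54 mm behind the grasp point. The pads swing forward as they close: fully open they stand 13 mm farther back than shut.
Start: joints at [-60.762, 29.078, -13.613, 85.955, 7.202, 65.827, -8.869], TCP at [0.246, 0.574, 0.239] pointing down, gripper open.
Joint ranges: [-176.47, 176.47], [-13.61, 117.27], [-81.72, 77.17], [0.22, 143.17], [-87.28, 267.28], [10, 112.55], [-165.47, 165.47]. Speed limits (degrees/s): [136.94, 136.94, 180, 180, 180, 180, 180].

## Interface

Orientations are given as a 3x3 rotation matrix whose columns are the frame's x, y, z axes.
In Python, from rig import r gives the robot as it stands.
- The arm moves only by the tool apply_moves, never from a script. Its argument "commands" is text: rows parted by semicolons, each of 4 numbers parted by spaces: the shift along the tool's x, y, z in cm, then the turn about the tool's z in rad. A call has 1 to 10 rows; each row shifts and turns the commanded pose from where the row before left it, along the tool's axes as they then stand; what a row does not reach is not made up. A row lasts 1/10 s, in which the tool goes at most 50 mm and 8.59 degrees, less where a joint would pass 70% of its speed; a pose out of reach is approached as far as the arm can. A call is refused whole if a number of a shift passes 5 or a number of a turn 0.15, either way. A call with a gripper value outside its range is refused whole. "fingers" is the finger opening in cm, from 0 to 8.54, set as the call begins (left out, the last holds). The fingers move at their own pace and stop on an object; "newtons" is the grip in N (left out, the last holds). Time passes only in rows, so rows that do not move let the fingers close. It gives the time, the measured TCP pose, the force, the opening and the grip force at its end, in the units of the state.
- r.get_obs(): the state, without advancing time (a new reading comes with each control period).
- r.grab_frame(name): name is "side" or "top"; returns (picture, depth): 420x560x3 uint8, red, green, blue; 420x560 float32, m along the optical axis (not along the pixel's ray), 0 where there is no reading.
- r.camera_params(name): a dict with "fx", "fy", "cx", "cy" (pixels), "k1" (the pictures are not rectified: a ray, as slopes to the right and down, at radius r is drawn at 1 + k1 r^2 times it, then the intrinsics apply), "T" (4x4, takes a point from camera to world coordinates). Camera axes: x right, y down, z forward; pixel columns grow to the right and rows downward; lengths in m; the calibration is good to about 2 mm. A picture is of the moment at which its call begins. camera_params takes no time and is no camera call.
- r.hand_in(): hands the job in; it is judged then, once.
The state is a dict: "time": time; "joints": joint angles; "qd": joint speeds; "tau": joint torques, N m; "tcp_pos": TCP position; "tool_rot": TCP orientation; "force": force on the tool from outside, world axes, zero at the start; "ft_torque": the same for the moment, N m; "gripper_width": finger opening in m; "gripper_force": force on a finger pad.
Only numpy, scipy, OpenCV 4.12 (cv2) and the standard library are available. Lean on these libraries where they do the work, as an engineer would, in place of code of your own. Each camera call takes 0.05 s, during which the arm holds its last target. There are 200 camera calls.

## Working session

There is one attempt and no reset: what is moved stays moved. The work goes in short steps, Python scripts to look and compute and a tool call to move; the robot and the scene stay as the last step left them, time stands still between calls to the robot, and variables do not carry over. Pictures are saved under pics/ and viewed, at most 14 in all, crops included, and the job is handed in when it is done.

Besides the shell and the picture viewer there is one more tool, called as name(argument=value, ...), one argument or row to a line, values as JSON. apply_moves: Moves the arm, as the interface text tells. Its arguments: {"type":"object","properties":{"commands":{"type":"string"},"fingers":{"type":"number"},"newtons":{"type":"number"}},"required":["commands"]}

```bash
mkdir -p pics; ls
cat > h.py <<'E'
import numpy as np, cv2
from rig import r
def snap(n,save=None):
    im,d=r.grab_frame(n)
    if save: cv2.imwrite(f'pics/{save}.png',cv2.cvtColor(im,cv2.COLOR_RGB2BGR))
    return im,d
def cloud(n,d):
    c=r.camera_params(n);h,w=d.shape
    u,v=np.meshgrid(np.arange(w),np.arange(h))
    x=(u-c['cx'])/c['fx'];y=(v-c['cy'])/c['fy']
    xx,yy=x.copy(),y.copy()
    for _ in range(8):
        s=1+c['k1']*(xx**2+yy**2);xx=x/s;yy=y/s
    T=np.array(c['T'])
    P=np.stack([xx*d,yy*d,d],-1)@T[:3,:3].T+T[:3,3]
    P[d==0]=np.nan
    R=np.stack([xx,yy,np.ones_like(xx)],-1)@T[:3,:3].T
    return P,R,T[:3,3]
def plane(R,o,u,v,z):
    q=R[int(round(v)),int(round(u))];return o+q*(z-o[2])/q[2]
E
python3 - <<'E'
from h import *
for n in('top','side'):
    im,d=snap(n,n+'0'); c=r.camera_params(n); print(n,c['fx'],c['k1'],np.round(c['T'],3).tolist(),np.mean(d>0))
print(r.nose_length,r.get_obs()['tool_rot'])
E
```

```text
pics
top 388.69464091225586 -0.024343507348257562 [[0.004, -0.999, 0.039, 0.481], [-1.0, -0.005, -0.006, 0.075], [0.006, -0.039, -0.999, 1.01], [0.0, 0.0, 0.0, 1.0]] 0.9961309523809524
side 443.30070009678917 0.001201673893812561 [[0.829, -0.423, 0.365, 0.128], [-0.559, -0.62, 0.551, -0.522], [-0.007, -0.66, -0.751, 0.911], [0.0, 0.0, 0.0, 1.0]] 0.9959948979591837
0.008 [[-9.19184393e-01  3.93826996e-01 -5.90058302e-04]
 [ 3.93827436e-01  9.19183184e-01 -1.49192107e-03]
 [-4.51871267e-05 -1.60373171e-03 -9.99998713e-01]]
```

View pics/top0.png

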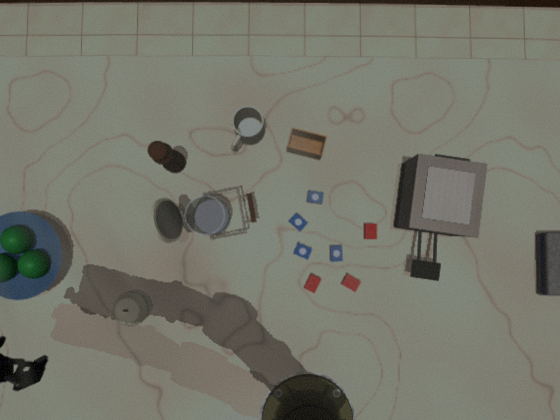

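View pics/side0.png

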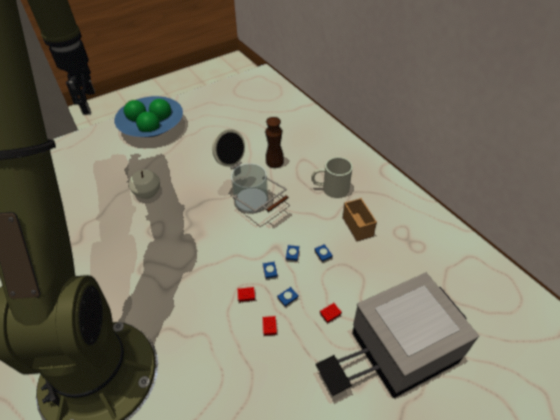

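The top view (up = +x, left = +y) shows:
- **Tablets:** four blue ones at (315,197), (298,221), (302,250) and (336,253).
- **Look-alikes:** three red ones.
- **Jar:** at (208,215), with its lid to the left (+y) and the bail grip at (251,207).
- **Carton:** at (307,144).
- **Caddy:** at (447,195), with its pedal at (425,269).
- **Bystanders:** mug at (248,125), mill at (165,155), apple at (130,307).

The side view agrees with this.

```bash
cat > m.py <<'E'
from h import *
def tablets(n,im,P):
    hsv=cv2.cvtColor(im,cv2.COLOR_RGB2HSV)
    m=cv2.inRange(hsv,(100,110,50),(125,255,255))
    m=cv2.morphologyEx(m,cv2.MORPH_CLOSE,np.ones((5,5)))
    out=[]
    for c in cv2.findContours(m,cv2.RETR_EXTERNAL,cv2.CHAIN_APPROX_NONE)[0]:
        a=cv2.contourArea(c)
        if not 40<a<900: continue
        k=np.zeros_like(m);cv2.drawContours(k,[c],-1,255,-1)
        q=P[k>0];z=np.nanmedian(q[:,2]);q=q[np.abs(q[:,2]-z)<.006]
        box=cv2.minAreaRect((q[:,:2]*1000).astype(np.float32))
        (cx,cy),(w,h),an=box
        if w<h: w,h=h,w; an+=90
        out.append((round(cx/1000,4),round(cy/1000,4),round(float(z),4),round(w),round(h),round(((an+90)%180)-90)))  # an = world angle of long axis
    return out
E
python3 - <<'E'
from m import *
im,d=snap('top');P,R,o=cloud('top',d)
for t in tablets('top',im,P): print('T',t)
im2,d2=snap('side');P2,R2,o2=cloud('side',d2)
for t in tablets('side',im2,P2): print('S',t)
def p(u,v): return np.round(np.nanmedian(P[v-1:v+2,u-1:u+2].reshape(-1,3),0),3)
for n,u,v in [('mug',248,125),('mill',158,152),('apple',130,307),('jar',208,215),('lid',168,220),('grip',251,207),('carton',307,144),('caddytop',447,195),('pedal',425,270),('table',350,350)]: print(n,p(u,v))
# caddy: points with z .115-.14
def rect(M,zlo,zhi,P,box):
    k=(P[...,2]>zlo)&(P[...,2]<zhi)&(P[...,0]>box[0])&(P[...,0]<box[1])&(P[...,1]>box[2])&(P[...,1]<box[3])
    q=P[k]; b=cv2.minAreaRect((q[:,:2]*1000).astype(np.float32)); print(M,len(q),np.round(b[0],1),np.round(b[1],1),round(b[2],1),np.round(np.median(q[:,2]),3))
rect('caddy',.115,.14,P,(.3,.7,-.5,-.15))
rect('pedal',.045,.065,P,(.2,.42,-.5,-.15))
rect('cartonrim',.05,.066,P,(.5,.75,-.15,.1))
rect('cartonrimS',.052,.066,P2,(.5,.75,-.15,.1))
rect('jarrim',.09,.104,P,(.35,.55,.12,.32))
for nm,PP in(('top',P),('side',P2)):
  k=(PP[...,2]>.02)&(PP[...,0]>.3)&(PP[...,0]<.6)&(PP[...,1]>.08)&(PP[...,1]<.36)
  q=PP[k]; 
  for lo in np.arange(.02,.22,.02):
    s=q[(q[:,2]>=lo)&(q[:,2]<lo+.02)]
    if len(s): print(nm,round(lo,2),len(s),np.round(s.min(0)[:2],3),np.round(s.max(0)[:2],3))
cv2.imwrite('pics/jz.png',np.hstack([cv2.resize(cv2.cvtColor(im,cv2.COLOR_RGB2BGR)[160:270,140:280],None,fx=3,fy=3),cv2.resize(cv2.cvtColor(im2,cv2.COLOR_RGB2BGR)[120:230,200:305],None,fx=3,fy=3)]))
E
```

```text
T (0.3476, 0.685, 0.0463, 129, 55, -77)
T (0.433, 0.0144, 0.018, 37, 27, 67)
T (0.4916, 0.7594, 0.0463, 43, 26, -7)
T (0.508, 0.026, 0.0184, 36, 27, 46)
S (0.4253, -0.0761, 0.0171, 39, 30, 2)
S (0.432, 0.0103, 0.0169, 44, 26, 67)
S (0.5062, 0.0217, 0.0172, 42, 26, 49)
S (0.5686, -0.0209, 0.0169, 41, 30, 82)
S (0.4159, 0.6967, 0.0447, 207, 176, -10)
S (0.448, 0.8057, 0.0459, 38, 35, 28)
mug [0.76  0.156 0.004]
mill [0.655 0.341 0.164]
apple [0.298 0.433 0.067]
jar [0.524 0.258 0.005]
lid [0.506 0.317 0.158]
grip [0.54  0.141 0.077]
carton [0.711 0.001 0.002]
caddytop [ 0.566 -0.309  0.132]
pedal [ 0.389 -0.285  0.058]
table [ 0.178 -0.11   0.001]
caddy 5345 [ 569.6 -312.2] [164.1 176.8] 81.6 0.131
pedal 542 [ 394.5 -287. ] [71.  53.3] 81.8 0.057
cartonrim 201 [703.9   5.6] [89.6 51.2] 75.9 0.059
cartonrimS 212 [703.8   2.9] [94.3 53.4] 77.1 0.057
jarrim 225 [512.4 252.7] [ 74.9 104.7] 0.2 0.1
top 0.02 102 [0.475 0.2  ] [0.565 0.293]
top 0.04 147 [0.463 0.2  ] [0.58  0.292]
top 0.06 496 [0.465 0.129] [0.592 0.293]
top 0.08 236 [0.475 0.141] [0.567 0.299]
top 0.1 193 [0.473 0.2  ] [0.566 0.316]
top 0.12 211 [0.461 0.298] [0.556 0.324]
top 0.14 269 [0.459 0.304] [0.557 0.338]
top 0.16 314 [0.46  0.311] [0.554 0.345]
top 0.18 281 [0.469 0.321] [0.541 0.346]
side 0.02 246 [0.469 0.195] [0.559 0.294]
side 0.04 340 [0.46  0.183] [0.58  0.293]
side 0.06 610 [0.468 0.127] [0.589 0.293]
side 0.08 443 [0.47  0.196] [0.566 0.295]
side 0.1 142 [0.469 0.2  ] [0.56  0.312]
side 0.12 226 [0.457 0.292] [0.553 0.321]
side 0.14 268 [0.455 0.298] [0.555 0.331]
side 0.16 253 [0.456 0.307] [0.55  0.337]
side 0.18 150 [0.469 0.317] [0.537 0.344]
```

View pics/jz.png

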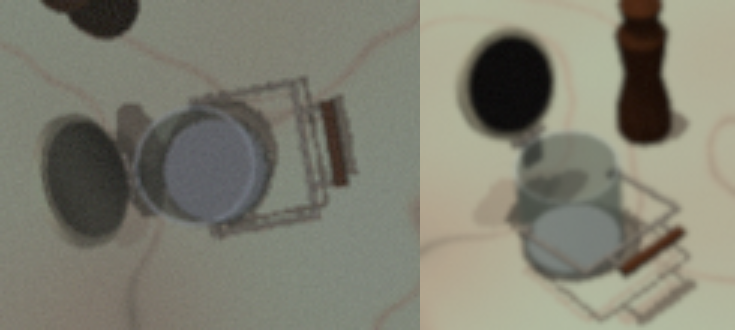

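apply_moves(
  commands="-1.4 -1.75 0 0;-2.8 -3.5 0 0;-2.8 -3.5 0 0;-2.8 -3.5 0 0;-2.8 -3.5 0 0;-2.8 -3.5 0 0;-2.8 -3.5 0 0;-2.8 -3.5 0 0;-2.8 -3.5 0 0;-2.8 -3.5 0 0",
  fingers=4.6,
  newtons=30,
)

```text
time: 1.2
tcp_pos: [0.3598, 0.1623, 0.2395]
tool_rot: [[-0.919, 0.394, 0.001], [0.394, 0.919, 0.0], [-0.0, 0.0, -1.0]]
force: [0.6, 0.5, 0.2]
gripper_width: 0.0458
gripper_force: 0.0
```

apply_moves(
  commands="-2.8 -3.5 0 0;-2.8 -3.5 0 0;-2.8 -3.5 0 0;-2.8 -3.5 0 0;-2.8 -3.5 0 0;-1.4 -1.8 0 0;0 0 3.5 -0.11;0 0 3.5 -0.11;0 0 3 -0.11;0 0 2 -0.11",
)

```text
time: 2.2
tcp_pos: [0.4244, -0.0738, 0.1175]
tool_rot: [[-0.999, -0.04, -0.002], [-0.04, 0.999, 0.0], [0.002, 0.001, -1.0]]
force: [0.2, 0.0, -0.4]
gripper_width: 0.046
gripper_force: 0.0
```

```bash
cat > g.py <<'E'
import sys
from h import *
# g.py x y z psi(deg of tool y): shift in tool axes (cm) now, turn (rad)
x,y,z,psi=map(float,sys.argv[1:5])
o=r.get_obs();R=np.array(o['tool_rot']);p=np.array(o['tcp_pos'])
s=R.T@(np.array([x,y,z])-p)*100
cur=np.degrees(np.arctan2(R[1,1],R[0,1]))
d=(psi-cur+90)%180-90
print('t',o['time'],'p',p.round(4),'psi',cur.round(1),'j',np.round(o['joints'],0),'w',o['gripper_width'],'F',np.round(o['force'],1))
print('shift cm',s.round(2),'turn',round(-np.radians(d),3))
E
python3 g.py .4255 -.0745 .011 92
```

```text
t 2.2 p [ 0.4244 -0.0738  0.1175] psi 92.3 j [  7.  21.  -1. 124.   0.  35.  98.] w 0.04604930933723984 F [ 0.2  0.  -0.4]
shift cm [-0.13 -0.08 10.65] turn 0.005
```

apply_moves(
  commands="-0.1 -0.1 3 0;0 0 3 0;0 0 2.5 0;0 0 1.5 0;0 0 0.65 0;0 0 0 0;0 0 0 0",
)

```text
time: 2.9
tcp_pos: [0.4266, -0.075, 0.0133]
tool_rot: [[-0.999, -0.035, 0.001], [-0.035, 0.999, -0.0], [-0.001, -0.0, -1.0]]
force: [-0.1, -1.2, 0.5]
gripper_width: 0.0459
gripper_force: 0.0
```

apply_moves(
  commands="0 0 0 0;0 0 0 0;0 0 0 0;0 0 0 0;0 0 0 0;0 0 0 0;0 0 -3 0;0 0 -3 0;0 0 -4 0;0 0 -2.5 0",
  fingers=0,
  newtons=30,
)

```text
time: 3.9
tcp_pos: [0.4268, -0.0751, 0.1407]
tool_rot: [[-0.999, -0.035, 0.003], [-0.035, 0.999, -0.0], [-0.003, -0.001, -1.0]]
force: [0.3, -0.3, -0.2]
gripper_width: 0.0294
gripper_force: 30.0
```

```bash
python3 g.py .518 .237 .17 92
```

```text
t 3.9 p [ 0.4268 -0.0751  0.1407] psi 92.0 j [  7.  19.  -1. 122.   0.  39.  98.] w 0.029423743589428657 F [ 0.3 -0.3 -0.2]
shift cm [-10.22  30.87  -2.92] turn 0.0
```

apply_moves(
  commands="-0.6 1.7 -2 0;-1.2 3.5 -1 0;-1.2 3.7 0 0;-1.2 3.7 0 0;-1.2 3.7 0 0;-1.2 3.7 0 0;-1.2 3.7 0 0;-1.2 3.7 0 0;-1.2 2.7 0 0;0 1 0 0",
)

```text
time: 4.9
tcp_pos: [0.5178, 0.2432, 0.1681]
tool_rot: [[-0.999, -0.039, 0.001], [-0.039, 0.999, 0.002], [-0.001, 0.002, -1.0]]
force: [0.2, -0.6, -0.5]
gripper_width: 0.0297
gripper_force: 30.0
```

```bash
python3 g.py .518 .242 .07 92
```

```text
t 4.9 p [0.5178 0.2432 0.1681] psi 92.2 j [-25.  28.  -3. 100.   2.  52.  63.] w 0.029670532644431227 F [ 0.2 -0.6 -0.5]
shift cm [-0.   -0.14  9.81] turn 0.004
```

apply_moves(
  commands="0 -0.1 3 0;0 0 3 0;0 0 2.5 0;0 0 1.2 0;0 0 0 0",
)

```text
time: 5.4
tcp_pos: [0.5182, 0.2434, 0.0759]
tool_rot: [[-0.999, -0.038, 0.006], [-0.038, 0.999, 0.007], [-0.006, 0.007, -1.0]]
force: [-9.6, 9.3, 38.3]
gripper_width: 0.0292
gripper_force: 59.4
```

apply_moves(
  commands="0 0 0 0;0 0 0 0;0 0 0 0;0 0 -2 0;0 0 -3.5 0;0 0 -3.5 0;0 0 -1 0",
  fingers=4.2,
)

```text
time: 6.1
tcp_pos: [0.5186, 0.2384, 0.175]
tool_rot: [[-0.999, -0.034, 0.005], [-0.034, 0.999, 0.002], [-0.005, 0.002, -1.0]]
force: [-0.1, -0.2, -0.7]
gripper_width: 0.0419
gripper_force: 0.0
```

```bash
python3 g.py .507 .024 .12 137
```

```text
t 6.1 p [0.5186 0.2384 0.175 ] psi 92.0 j [-25.  27.  -3. 100.   2.  52.  63.] w 0.04193314032988277 F [-0.1 -0.2 -0.7]
shift cm [  1.93 -21.4    5.44] turn -0.786
```

Run:
```python
from m import *
im,d=snap('top');im2,d2=snap('side');P2,_,_=cloud('side',d2);P,_,_=cloud('top',d)
print(tablets('top',im,P));print(tablets('side',im2,P2))
cv2.imwrite('pics/a.png',np.hstack([cv2.resize(cv2.cvtColor(im,cv2.COLOR_RGB2BGR)[140:290,130:270],None,fx=2.8,fy=2.8),cv2.resize(cv2.cvtColor(im2,cv2.COLOR_RGB2BGR)[110:260,190:330],None,fx=2.8,fy=2.8)]))
```

```text
[(0.3465, 0.6848, 0.0462, 120, 54, -79), (0.4334, 0.0143, 0.0182, 37, 28, 67), (0.5081, 0.0259, 0.0182, 36, 27, 45)]
[(0.4317, 0.01, 0.0173, 42, 26, 67), (0.5059, 0.0214, 0.0175, 42, 27, 49), (0.5697, -0.0219, 0.0169, 40, 30, 83), (0.4166, 0.6979, 0.0448, 207, 177, -9), (0.4433, 0.8014, 0.0452, 50, 38, 35)]
```

View pics/a.png

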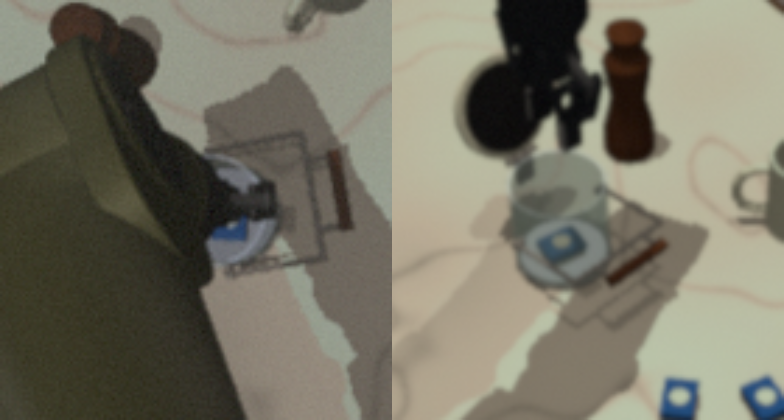

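The side crop shows the first tablet lying flat inside the jar at about (560,245), with the bail and lid untouched. The fingers bumped the rim low down, so I'll release higher next time.

apply_moves(
  commands="0.2 -2 0 0;0.3 -3.6 0 0;0.3 -3.6 0 0;0.3 -3.6 0 0;0.3 -3.6 0 0;0.3 -3 0 -0.13;0.3 -1.6 1 -0.13;0 0 2 -0.13;0 0 2 -0.13;0 0 0.5 -0.13",
  fingers=4.6,
)

```text
time: 7.2
tcp_pos: [0.5043, 0.0269, 0.1126]
tool_rot: [[-0.771, -0.636, -0.006], [-0.636, 0.771, -0.0], [0.005, 0.003, -1.0]]
force: [-0.6, 0.2, 0.4]
gripper_width: 0.0459
gripper_force: 0.0
```

apply_moves(
  commands="0 0 0 -0.13",
)

```text
time: 7.3
tcp_pos: [0.5047, 0.0272, 0.1132]
tool_rot: [[-0.682, -0.731, -0.005], [-0.731, 0.682, -0.0], [0.004, 0.004, -1.0]]
force: [-0.9, -0.4, 0.1]
gripper_width: 0.0463
gripper_force: 0.0
```

```bash
python3 g.py .507 .024 .012 137
```

```text
t 7.3 p [0.5047 0.0272 0.1132] psi 137.0 j [  4.  27. -14. 113.  10.  41. 121.] w 0.04632946170301732 F [-0.9 -0.4  0.1]
shift cm [ 0.04 -0.42 10.12] turn -0.0
```

apply_moves(
  commands="0 -0.4 3 0;0 0 3 0;0 0 2.5 0;0 0 1.3 0;0 0 0.3 0;0 0 0 0;0 0 0 0",
)

```text
time: 8.0
tcp_pos: [0.5097, 0.0249, 0.0151]
tool_rot: [[-0.686, -0.728, 0.0], [-0.728, 0.686, 0.0], [-0.0, -0.0, -1.0]]
force: [-0.4, -0.4, 0.8]
gripper_width: 0.0458
gripper_force: 0.0
```

apply_moves(
  commands="0 0 0 0;0 0 0 0;0 0 0 0;0 0 0 0;0 0 0 0;0 0 0 0;0 0 -3 0;0 0 -4 0;0 0 -4 0;0 0 -4.5 0",
  fingers=0,
  newtons=30,
)

```text
time: 9.0
tcp_pos: [0.5091, 0.0249, 0.1712]
tool_rot: [[-0.686, -0.728, -0.001], [-0.728, 0.686, 0.0], [0.001, 0.001, -1.0]]
force: [1.1, 0.2, -1.4]
gripper_width: 0.029
gripper_force: 29.8
```

```bash
python3 g.py .518 .240 .17 92
```

```text
t 9.0 p [0.5091 0.0249 0.1712] psi 136.7 j [  6.  23. -16. 109.   8.  49. 122.] w 0.029011283336835076 F [ 1.1  0.2 -1.4]
shift cm [-16.27  14.1    0.12] turn 0.78
```

apply_moves(
  commands="-1.5 1.3 0 0;-2.7 2.35 0 0;-2.7 2.35 0 0;-2.7 2.35 0 0;-2.7 2.35 0 0;-2.7 2.35 0 0;-1.27 1.05 0 0.13;0 0 0 0.13;0 0 0 0.13;0 0 0 0.13",
)

```text
time: 10.0
tcp_pos: [0.5184, 0.2402, 0.1699]
tool_rot: [[-0.958, -0.286, 0.0], [-0.286, 0.958, -0.0], [-0.0, -0.0, -1.0]]
force: [-0.9, 0.3, -0.6]
gripper_width: 0.0289
gripper_force: 29.8
```

apply_moves(
  commands="0 0 2 0.13;0 0 2 0.13;0 0 2 0.13;0 0 1.2 0.1;0 0 0 0;0 0 0 0",
)

```text
time: 10.6
tcp_pos: [0.5192, 0.2442, 0.098]
tool_rot: [[-0.982, 0.191, 0.003], [0.191, 0.982, 0.005], [-0.001, 0.005, -1.0]]
force: [3.1, 9.4, -5.3]
gripper_width: 0.0292
gripper_force: 31.2
```

```bash
python3 g.py .518 .242 .1 60
```

```text
t 10.6 p [0.5192 0.2442 0.098 ] psi 79.0 j [-27.  33.  -0. 105.  -0.  42.  51.] w 0.02915570732658466 F [ 3.1  9.4 -5.3]
shift cm [ 0.08 -0.24 -0.2 ] turn 0.331
```

apply_moves(
  commands="0 0.2 0 0;0 0.2 0 0;0 0 0 0",
)

```text
time: 10.9
tcp_pos: [0.5194, 0.2447, 0.098]
tool_rot: [[-0.981, 0.193, 0.0], [0.193, 0.981, 0.001], [-0.0, 0.001, -1.0]]
force: [-0.1, 3.5, 0.5]
gripper_width: 0.0291
gripper_force: 35.5
```

```bash
python3 g.py .518 .242 .1 60;python3 - <<'E'
from h import *
im2,d2=snap('side')
cv2.imwrite('pics/b.png',cv2.resize(cv2.cvtColor(im2,cv2.COLOR_RGB2BGR)[110:240,190:320],None,fx=4.5,fy=4.5,interpolation=cv2.INTER_CUBIC))
E
```

```text
t 10.9 p [0.5194 0.2447 0.098 ] psi 78.9 j [-28.  33.  -0. 104.   0.  43.  51.] w 0.02910558431958046 F [-0.1  3.5  0.5]
shift cm [ 0.09 -0.3  -0.2 ] turn 0.329
```

View pics/b.png

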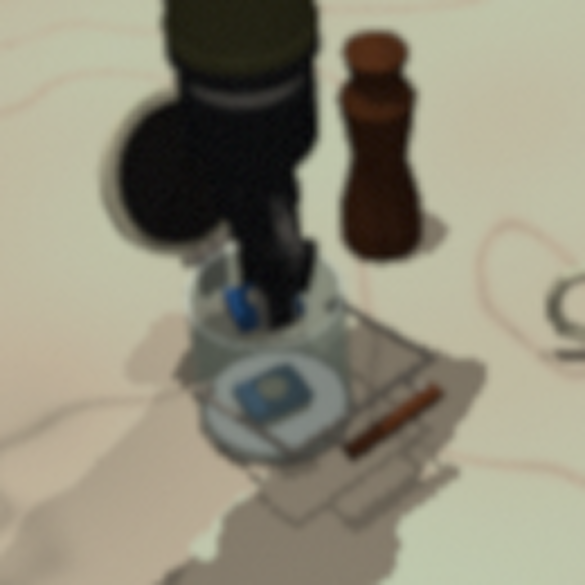

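The held tablet is inside the mouth at about (245,305), and the first one is on the floor at (275,385). Clearance on the -y side is thin, so I'll raise it slightly and release.

apply_moves(
  commands="0 0 -1 0;0 0 0 0",
)

```text
time: 11.15
tcp_pos: [0.5198, 0.2442, 0.1088]
tool_rot: [[-0.981, 0.194, 0.001], [0.194, 0.981, 0.001], [-0.001, 0.001, -1.0]]
force: [-0.8, 3.7, 2.1]
gripper_width: 0.0288
gripper_force: 35.7
```

apply_moves(
  commands="0 0 0 0;0 0 0 0;0 0 0 0;0 0 -2 0;0 0 -3 0.13;0 0 -1 0.13;0 0 0 0.13;0 0 0 0.13;0 0 0 0.13;0 0 0 0.13",
  fingers=4,
)

```text
time: 12.15
tcp_pos: [0.5193, 0.2435, 0.1676]
tool_rot: [[-0.556, 0.831, -0.0], [0.831, 0.556, -0.001], [-0.0, -0.001, -1.0]]
force: [0.3, 0.1, 0.6]
gripper_width: 0.0398
gripper_force: 0.0
```

```bash
python3 g.py .569 -.020 .12 -8
```

```text
t 12.15 p [0.5193 0.2435 0.1676] psi 33.8 j [-36.  29.  13. 100.  -8.  52.  14.] w 0.03976658050054013 F [0.3 0.1 0.6]
shift cm [-24.65 -10.53   4.77] turn 0.73
```

apply_moves(
  commands="-2 -0.9 0 0;-3.9 -1.65 0 0;-3.9 -1.65 0 0;-3.9 -1.65 0 0;-3.9 -1.65 0 0;-3.9 -1.65 0 0;-3.15 -1.4 0 0.13;0 0 1.5 0.13;0 0 2 0.13;0 0 1.3 0.13",
  fingers=4.6,
)

```text
time: 13.15
tcp_pos: [0.5698, -0.0201, 0.1185]
tool_rot: [[-0.069, 0.998, -0.002], [0.998, 0.069, -0.0], [-0.0, -0.002, -1.0]]
force: [-0.2, -0.1, -0.3]
gripper_width: 0.0462
gripper_force: 0.0
```

apply_moves(
  commands="0 0 0 0.13;0 0 0 0.08;0 0 0 0",
)

```text
time: 13.45
tcp_pos: [0.5701, -0.0195, 0.1193]
tool_rot: [[0.135, 0.991, -0.001], [0.991, -0.135, -0.001], [-0.001, -0.001, -1.0]]
force: [-0.4, -0.4, -0.5]
gripper_width: 0.0462
gripper_force: 0.0
```

```bash
python3 g.py .569 -.020 .012 -8
```

```text
t 13.45 p [ 0.5701 -0.0195  0.1193] psi -7.8 j [-16.  33.  24. 104. -18.  47.   9.] w 0.04616403652286586 F [-0.4 -0.4 -0.5]
shift cm [-0.06 -0.09 10.73] turn 0.004
```

apply_moves(
  commands="0 -0.1 3 0;0 0 3 0;0 0 2.5 0;0 0 1.7 0;0 0 0.5 0;0 0 0 0;0 0 0 0",
)

```text
time: 14.15
tcp_pos: [0.57, -0.0194, 0.0136]
tool_rot: [[0.133, 0.991, 0.001], [0.991, -0.133, -0.0], [0.0, 0.001, -1.0]]
force: [0.2, -1.2, -0.2]
gripper_width: 0.0459
gripper_force: 0.0
```

apply_moves(
  commands="0 0 0 0;0 0 0 0;0 0 0 0;0 0 0 0;0 0 0 0;0 0 0 0;0 0 -3 0;0 0 -4 0;0 0 -4 0;0 0 -5 0",
  fingers=0,
  newtons=30,
)

```text
time: 15.15
tcp_pos: [0.5686, -0.0189, 0.1738]
tool_rot: [[0.133, 0.991, -0.002], [0.991, -0.133, -0.0], [-0.0, -0.002, -1.0]]
force: [0.8, -0.1, -0.3]
gripper_width: 0.0293
gripper_force: 29.8
```

```bash
python3 g.py .519 .245 .18 10
```

```text
t 15.15 p [ 0.5686 -0.0189  0.1738] psi -7.7 j [-17.  30.  26. 100. -16.  54.   7.] w 0.02925667430006803 F [ 0.8 -0.1 -0.3]
shift cm [25.49 -8.43 -0.62] turn -0.308
```

apply_moves(
  commands="2.5 -0.8 0 0;3.8 -1.3 0 0;3.8 -1.3 0 0;3.8 -1.3 0 0;3.8 -1.3 0 0;3.8 -1.2 0 0;3.0 -1 0 0;1 -0.2 0 -0.1;0 0 0 -0.1;0 0 0 -0.1",
)

```text
time: 16.15
tcp_pos: [0.5199, 0.2457, 0.173]
tool_rot: [[-0.171, 0.985, 0.0], [0.985, 0.171, 0.0], [0.0, 0.0, -1.0]]
force: [-0.1, 0.2, -1.1]
gripper_width: 0.0293
gripper_force: 29.9
```

```bash
python3 g.py .519 .245 .11 10
```

```text
t 16.15 p [0.5199 0.2457 0.173 ] psi 9.8 j [-41.  29.  21.  99. -13.  54.  -5.] w 0.029309123908051484 F [-0.1  0.2 -1.1]
shift cm [-0.05 -0.11  6.3 ] turn -0.003
```

Next I release it, rise, and turn toward T1 (psi −23).

apply_moves(
  commands="0 -0.1 2.5 0;0 0 2.5 0;0 0 1.3 0;0 0 0 0",
)

```text
time: 16.55
tcp_pos: [0.5183, 0.2443, 0.1084]
tool_rot: [[-0.165, 0.986, -0.003], [0.986, 0.165, -0.001], [-0.001, -0.003, -1.0]]
force: [-0.3, -0.8, -0.3]
gripper_width: 0.0291
gripper_force: 29.9
```

apply_moves(
  commands="0 0 0 0;0 0 0 0;0 0 0 0;0 0 -2 0;0 0 -3 0;0 0 -1 0",
  fingers=4,
)

```text
time: 17.15
tcp_pos: [0.5209, 0.245, 0.173]
tool_rot: [[-0.165, 0.986, 0.004], [0.986, 0.165, 0.002], [0.001, 0.005, -1.0]]
force: [0.6, 0.9, -0.6]
gripper_width: 0.0401
gripper_force: 0.0
```

```bash
python3 g.py .433 .012 .12 -23
python3 - <<'E'
from m import *
im2,d2=snap('side');P2,_,_=cloud('side',d2);print(tablets('side',im2,P2))
E
```

```text
t 17.15 p [0.5209 0.245  0.173 ] psi 9.5 j [-41.  29.  21. 100. -13.  53.  -5.] w 0.0401266764646903 F [ 0.6  0.9 -0.6]
shift cm [-21.54 -12.53   5.21] turn 0.567
[(0.4312, 0.0091, 0.0175, 40, 27, 68), (0.4163, 0.6995, 0.0449, 208, 175, -11), (0.4458, 0.803, 0.0456, 45, 34, 27)]
```

apply_moves(
  commands="-2 -1.2 0 0;-3.7 -2.1 0 0;-3.7 -2.1 0 0;-3.7 -2.1 0 0;-3.7 -2.1 0 0;-3.7 -2.1 0 0;-1 -0.8 0.5 0.13;0 0 1.7 0.13;0 0 1.5 0.13;0 0 1.5 0.13",
  fingers=4.6,
)

```text
time: 18.2
tcp_pos: [0.4314, 0.0118, 0.1171]
tool_rot: [[0.352, 0.936, 0.0], [0.936, -0.352, -0.0], [0.0, 0.0, -1.0]]
force: [-0.3, 1.0, 0.3]
gripper_width: 0.0461
gripper_force: 0.0
```

apply_moves(
  commands="0 0 0 0.05;0 0 0 0",
)

```text
time: 18.4
tcp_pos: [0.4311, 0.012, 0.1171]
tool_rot: [[0.394, 0.919, -0.001], [0.919, -0.394, -0.001], [-0.001, -0.001, -1.0]]
force: [-0.2, 0.2, -0.1]
gripper_width: 0.0461
gripper_force: 0.0
```

```bash
python3 g.py .433 .012 .012 -23
```

```text
t 18.4 p [0.4311 0.012  0.1171] psi -23.2 j [-26.  24.  30. 124. -20.  37.  -5.] w 0.046102170423336204 F [-0.2  0.2 -0.1]
shift cm [ 0.09  0.19 10.51] turn -0.003
```

apply_moves(
  commands="0.1 0.2 3 0;0 0 3 0;0 0 2.5 0;0 0 1.5 0;0 0 0.5 0;0 0 0 0;0 0 0 0",
)

```text
time: 19.1
tcp_pos: [0.4342, 0.012, 0.0134]
tool_rot: [[0.393, 0.92, 0.001], [0.92, -0.393, 0.0], [0.0, 0.001, -1.0]]
force: [-0.2, -0.2, -0.7]
gripper_width: 0.0459
gripper_force: 0.0
```

apply_moves(
  commands="0 0 0 0;0 0 0 0;0 0 0 0;0 0 0 0;0 0 0 0;0 0 0 0;0 0 -3 0;0 0 -4 0;0 0 -4 0;0 0 -5 0",
  fingers=0,
  newtons=30,
)

```text
time: 20.1
tcp_pos: [0.4329, 0.0121, 0.1743]
tool_rot: [[0.393, 0.92, -0.001], [0.92, -0.393, -0.0], [-0.001, -0.001, -1.0]]
force: [1.4, 0.3, -0.4]
gripper_width: 0.0291
gripper_force: 30.1
```

```bash
python3 g.py .518 .244 .173 10
```

```text
t 20.1 p [0.4329 0.0121 0.1743] psi -23.1 j [-31.  20.  36. 119. -16.  46.  -9.] w 0.02905795713511458 F [ 1.4  0.3 -0.4]
shift cm [24.67 -1.28  0.1 ] turn -0.578
```

apply_moves(
  commands="2.5 -0.1 0 0;4 -0.2 0 0;4 -0.2 0 0;4 -0.2 0 0;4 -0.2 0 0;4 -0.2 0 0;2.2 -0.2 0 -0.14;0 0 0 -0.14;0 0 0 -0.14;0 0 0 -0.14",
)

```text
time: 21.1
tcp_pos: [0.5187, 0.2446, 0.1733]
tool_rot: [[-0.162, 0.987, 0.001], [0.987, 0.162, -0.0], [-0.0, 0.0, -1.0]]
force: [-0.1, 0.1, -0.5]
gripper_width: 0.029
gripper_force: 30.1
```

```bash
python3 g.py .518 .244 .11 10
```

```text
t 21.1 p [0.5187 0.2446 0.1733] psi 9.3 j [-43.  29.  23. 100. -14.  54.  -4.] w 0.02898105725586879 F [-0.1  0.1 -0.5]
shift cm [-0.05 -0.09  6.33] turn -0.012
```

apply_moves(
  commands="0 0 2.5 0;0 0 2.5 0;0 0 1.3 0;0 0 0 0",
)

```text
time: 21.5
tcp_pos: [0.5181, 0.244, 0.1087]
tool_rot: [[-0.156, 0.988, -0.002], [0.988, 0.156, -0.001], [-0.001, -0.002, -1.0]]
force: [-0.1, 0.2, 0.7]
gripper_width: 0.0292
gripper_force: 30.1
```

apply_moves(
  commands="0 0 0 0;0 0 0 0;0 0 0 0;0 0 -2 0;0 0 -3 0;0 0 -4 0;0 0 -4 0;0 0 -3 0;0 0 -2 0;0 0 0 0",
  fingers=4,
)

```text
time: 22.5
tcp_pos: [0.5204, 0.2445, 0.2937]
tool_rot: [[-0.155, 0.988, 0.006], [0.988, 0.155, 0.003], [0.002, 0.006, -1.0]]
force: [0.1, 0.2, 0.0]
gripper_width: 0.0402
gripper_force: 0.0
```

```bash
python3 g.py .505 .44 .28 10
python3 - <<'E'
from m import *
im2,d2=snap('side');im,d=snap('top');P2,_,_=cloud('side',d2);print(tablets('side',im2,P2))
cv2.imwrite('pics/c.png',np.hstack([cv2.resize(cv2.cvtColor(im,cv2.COLOR_RGB2BGR)[140:290,130:270],None,fx=2.8,fy=2.8),cv2.resize(cv2.cvtColor(im2,cv2.COLOR_RGB2BGR)[110:260,190:330],None,fx=2.8,fy=2.8)]))
k=(P2[...,2]>.105)&(P2[...,2]<.21)&(P2[...,0]>.4)&(P2[...,0]<.6)&(P2[...,1]>.28)&(P2[...,1]<.37)
q=P2[k]
for lo in np.arange(.105,.21,.01):
    s=q[(q[:,2]>=lo)&(q[:,2]<lo+.01)]
    if len(s): print(round(lo,3),len(s),np.median(s,0).round(3),s[:,0].min().round(3),s[:,0].max().round(3))
A=np.c_[q,np.ones(len(q))]; c,e=np.linalg.svd(q-q.mean(0),full_matrices=False)[2][2],0
print('lid normal',c.round(3),q.mean(0).round(3))
E
```

```text
t 22.5 p [0.5204 0.2445 0.2937] psi 8.9 j [-44.  24.  26.  89. -11.  69.  -8.] w 0.04017678161042237 F [0.1 0.2 0. ]
shift cm [19.55  1.51  1.42] turn -0.019
[(0.4173, 0.697, 0.0444, 208, 175, -8), (0.4499, 0.8036, 0.0454, 36, 30, 21)]
0.105 50 [0.509 0.299 0.111] 0.476 0.54
0.115 91 [0.505 0.301 0.12 ] 0.465 0.547
0.125 112 [0.503 0.305 0.13 ] 0.459 0.552
0.135 132 [0.504 0.309 0.14 ] 0.456 0.554
0.145 135 [0.503 0.312 0.15 ] 0.455 0.555
0.155 132 [0.496 0.316 0.16 ] 0.456 0.553
0.165 126 [0.502 0.32  0.17 ] 0.46 0.549
0.175 125 [0.497 0.325 0.18 ] 0.462 0.539
0.185 80 [0.501 0.332 0.188] 0.477 0.534
0.195 1 [0.501 0.335 0.195] 0.501 0.501
lid normal [ 0.148 -0.908  0.393] [0.502 0.315 0.152]
```

View pics/c.png

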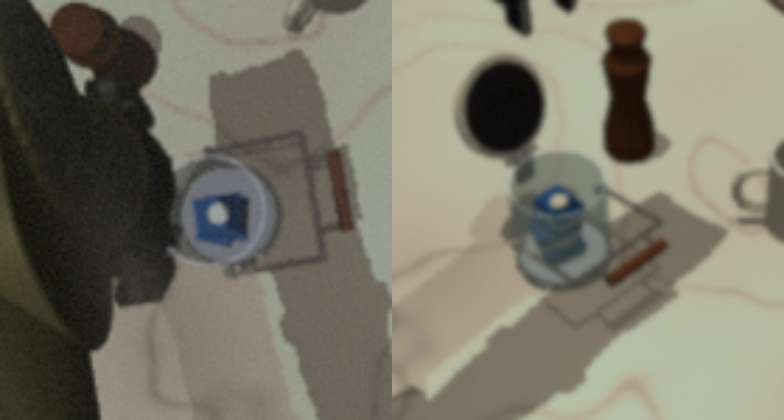

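All four tablets are stacked in the jar at about (558,205) in the side crop, and the lid still stands open. Now I go behind the lid with the fingers shut.

apply_moves(
  commands="2.5 0 0 0;4 0 0 0;4 0 0 0;4 0 0 0;4 0 0 0;2 0 0 0;0 0 3 0;0 0 4 0;0 0 3.5 0;0 0 1.3 0",
  fingers=0,
)

```text
time: 23.6
tcp_pos: [0.4847, 0.4454, 0.1667]
tool_rot: [[-0.155, 0.988, -0.006], [0.988, 0.155, -0.005], [-0.004, -0.007, -1.0]]
force: [-0.5, 0.0, -0.3]
gripper_width: -0.0003
gripper_force: 0.0
```

```bash
python3 g.py .505 .33 .173 10
```

```text
t 23.6 p [0.4847 0.4454 0.1667] psi 8.9 j [-57.  37.  22.  86. -15.  60. -23.] w -0.00032273966653421275 F [-0.5  0.  -0.3]
shift cm [-11.72   0.21  -0.58] turn -0.019
```

apply_moves(
  commands="-3 0 0 0;-3 0 0 0;-1.5 0 0 0;-1.5 0 0 0;-1 0 0 0;-1 0 0 0;-1 0 0 0;-0.5 0 0 0;-0.5 0 0 0;0 0 0 0",
)

```text
time: 24.6
tcp_pos: [0.5074, 0.3304, 0.182]
tool_rot: [[-0.164, 0.987, 0.008], [0.986, 0.163, 0.022], [0.02, 0.011, -1.0]]
force: [-18.2, 15.0, 60.6]
gripper_width: -0.0002
gripper_force: 28.2
```

```bash
cat > lid.py <<'E'
from h import *
im2,d2=snap('side');P2,_,_=cloud('side',d2)
k=(P2[...,2]>.095)&(P2[...,2]<.215)&(P2[...,0]>.42)&(P2[...,0]<.62)&(P2[...,1]>.18)&(P2[...,1]<.39)
q=P2[k]
for lo in np.arange(.095,.21,.015):
    s=q[(q[:,2]>=lo)&(q[:,2]<lo+.015)]
    if len(s): print(round(lo,3),len(s),np.median(s,0).round(3),s[:,1].min().round(3),s[:,1].max().round(3))
E
python3 lid.py;python3 g.py .505 .33 .173 10
```

```text
0.095 216 [0.512 0.261 0.098] 0.197 0.3
0.11 82 [0.51  0.294 0.119] 0.289 0.306
0.125 119 [0.502 0.293 0.133] 0.286 0.308
0.14 147 [0.506 0.295 0.148] 0.286 0.31
0.155 158 [0.504 0.296 0.162] 0.287 0.31
0.17 157 [0.499 0.296 0.178] 0.286 0.33
0.185 175 [0.501 0.301 0.193] 0.291 0.33
0.2 67 [0.504 0.316 0.203] 0.296 0.328
t 24.65 p [0.5074 0.3304 0.1819] psi 9.4 j [-49.  31.  22.  95. -14.  56. -12.] w -0.00037937151539880055 F [-19.   15.   60.9]
shift cm [-0.02 -0.25  0.89] turn -0.01
```

apply_moves(
  commands="1 0 -1 0;0.5 0 -1 0;0 0 0 0",
)

```text
time: 24.95
tcp_pos: [0.5052, 0.3346, 0.1929]
tool_rot: [[-0.157, 0.988, 0.002], [0.988, 0.157, 0.002], [0.001, 0.002, -1.0]]
force: [0.4, -0.1, 0.2]
gripper_width: -0.0003
gripper_force: 0.0
```

```bash
python3 lid.py;python3 g.py .505 .32 .195 10
python3 - <<'E'
from h import *
im2,d2=snap('side')
cv2.imwrite('pics/d.png',cv2.resize(cv2.cvtColor(im2,cv2.COLOR_RGB2BGR)[70:220,170:320],None,fx=4,fy=4,interpolation=cv2.INTER_CUBIC))
E
```

```text
0.095 228 [0.512 0.268 0.099] 0.196 0.304
0.11 98 [0.506 0.296 0.119] 0.289 0.309
0.125 141 [0.505 0.298 0.134] 0.29 0.31
0.14 165 [0.502 0.3   0.148] 0.291 0.316
0.155 171 [0.503 0.303 0.163] 0.292 0.318
0.17 167 [0.499 0.306 0.178] 0.297 0.319
0.185 161 [0.502 0.312 0.193] 0.3 0.337
0.2 63 [0.499 0.324 0.206] 0.31 0.336
t 25.0 p [0.5051 0.3336 0.1919] psi 9.0 j [-50.  31.  23.  93. -13.  58. -14.] w 0.00014885460433651144 F [-0.1  0.2 -0.1]
shift cm [-1.34 -0.22 -0.31] turn -0.018
```

View pics/d.png

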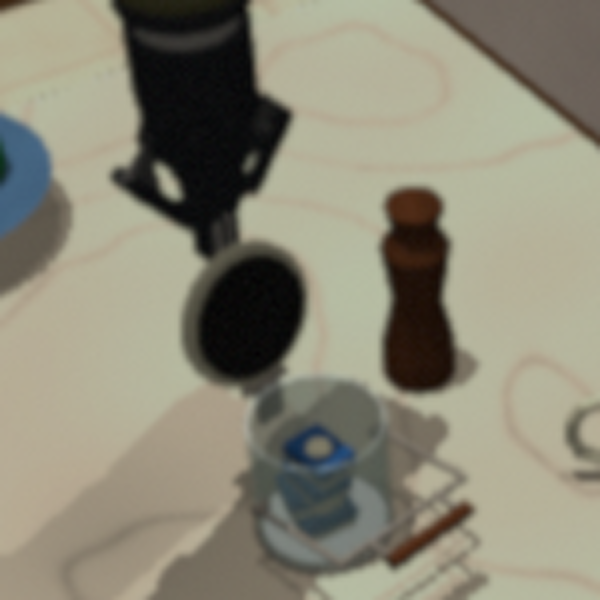

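The fingers are just behind the lid's upper edge, at about (220,240). I push on the edge from here, above the dome.

apply_moves(
  commands="-1 0 0 0;-1 0 0 0;-1 0 0 0;-1 0 0 0;0 0 0 0",
)

```text
time: 25.55
tcp_pos: [0.5117, 0.2905, 0.1913]
tool_rot: [[-0.152, 0.988, -0.001], [0.988, 0.152, -0.002], [-0.002, -0.001, -1.0]]
force: [1.0, -0.2, -0.4]
gripper_width: -0.0001
gripper_force: 0.0
```

```bash
python3 lid.py;python3 g.py .505 .32 .195 10
```

```text
0.095 198 [0.513 0.257 0.098] 0.196 0.298
0.11 47 [0.508 0.285 0.12 ] 0.278 0.292
0.125 70 [0.508 0.279 0.133] 0.272 0.289
0.14 86 [0.498 0.273 0.148] 0.265 0.286
0.155 113 [0.497 0.269 0.163] 0.259 0.304
0.17 128 [0.502 0.264 0.177] 0.256 0.301
0.185 144 [0.509 0.265 0.192] 0.257 0.291
0.2 58 [0.505 0.28  0.208] 0.275 0.293
t 25.6 p [0.5114 0.2919 0.1913] psi 8.8 j [-47.  30.  23.  96. -13.  57. -10.] w 0.0003034887294775776 F [-0.5  0.  -0.8]
shift cm [ 2.87 -0.2  -0.37] turn -0.021
```

apply_moves(
  commands="0 0 0 0;0 0 -2 0;0 0 -2 0;0 0 -2 0;0 0 0 0;0 0 0 0;0 0 0 0;0 0 0 0",
)

```text
time: 26.4
tcp_pos: [0.5107, 0.2937, 0.2507]
tool_rot: [[-0.156, 0.988, -0.002], [0.988, 0.156, -0.001], [-0.001, -0.002, -1.0]]
force: [0.2, 0.3, -0.2]
gripper_width: 0.0004
gripper_force: 0.0
```

```bash
python3 lid.py
```

```text
0.095 102 [0.502 0.215 0.098] 0.196 0.296
0.11 168 [0.486 0.253 0.119] 0.202 0.293
0.125 382 [0.513 0.224 0.131] 0.198 0.271
0.14 113 [0.515 0.245 0.144] 0.23 0.27
```

apply_moves(
  commands="0 0 -2 0;-3 0 0 0;-4 0 0 0;-4 0 0 0;-3.5 0 0 0;-1.2 0 0 0;0 0 0 0;0 0 0 0",
  fingers=8.5,
)

```text
time: 27.25
tcp_pos: [0.5354, 0.14, 0.2714]
tool_rot: [[-0.156, 0.988, -0.001], [0.988, 0.156, 0.001], [0.001, -0.001, -1.0]]
force: [-0.8, 0.9, 0.2]
gripper_width: 0.0851
gripper_force: 0.0
```

```bash
cat > grip.py <<'E'
from h import *
for n in('side','top'):
    im,d=snap(n,n+'_g');P,_,_=cloud(n,d)
    hsv=cv2.cvtColor(im,cv2.COLOR_RGB2HSV)
    m=cv2.inRange(hsv,(0,90,20),(12,255,130))|cv2.inRange(hsv,(170,90,20),(180,255,130))
    k=(m>0)&(P[...,2]>.05)&(P[...,2]<.2)&(P[...,0]>.47)&(P[...,0]<.6)&(P[...,1]>.08)&(P[...,1]<.3)
    q=P[k]
    if len(q)>5:
        b=cv2.minAreaRect((q[:,:2]*1000).astype(np.float32));print(n,len(q),np.round(b,1) if 0 else b,'z',np.percentile(q[:,2],[5,50,95]).round(3))
E
python3 grip.py; python3 lid.py; python3 g.py .5355 .139 .12 9.3
```

```text
side 43 ((536.990234375, 137.74826049804688), (64.91517639160156, 6.934455394744873), 11.486678123474121) z [0.073 0.076 0.077]
0.095 514 [0.507 0.229 0.107] 0.194 0.296
0.11 236 [0.508 0.229 0.116] 0.195 0.29
0.125 124 [0.516 0.241 0.13 ] 0.221 0.26
t 27.4 p [0.5353 0.1407 0.2714] psi 9.1 j [-35.  23.  26.  94. -11.  66.   3.] w 0.08474508349335132 F [ 0.1  0.5 -0.2]
shift cm [-0.18  0.   15.14] turn -0.003
```

View pics/side_g.png

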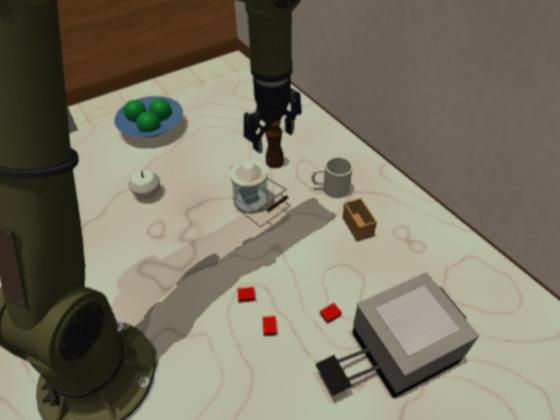

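The lid is shut on the jar at (249,180), with the bail still out at (278,203). Next I take the grip bar by its two ends.

apply_moves(
  commands="0 0.25 4 0;0 0 4 0;0 0 4 0;0 0 4 0;0 0 3 0;0 0 1.5 0;0 0 0 0;0 0 0 0",
)

```text
time: 28.2
tcp_pos: [0.5382, 0.1399, 0.067]
tool_rot: [[-0.157, 0.988, -0.0], [0.988, 0.157, 0.0], [0.0, -0.0, -1.0]]
force: [0.6, -0.4, 0.7]
gripper_width: 0.0849
gripper_force: 0.0
```

```bash
python3 grip.py; python3 g.py .538 .1405 .066 9.3
python3 - <<'E'
import cv2
a=cv2.imread('pics/side_g.png')[150:240,230:330];cv2.imwrite('pics/e.png',cv2.resize(a,None,fx=6,fy=6,interpolation=cv2.INTER_CUBIC))
E
```

```text
side 45 ((537.58447265625, 137.32635498046875), (64.38826751708984, 7.802527904510498), 12.197083473205566) z [0.073 0.076 0.078]
t 28.3 p [0.5388 0.1396 0.0679] psi 9.0 j [-30.  36.  20. 109. -19.  39.  10.] w 0.08458606191049428 F [-0.   0.1  0.1]
shift cm [ 0.1  -0.07  0.19] turn -0.006
```

View pics/e.png

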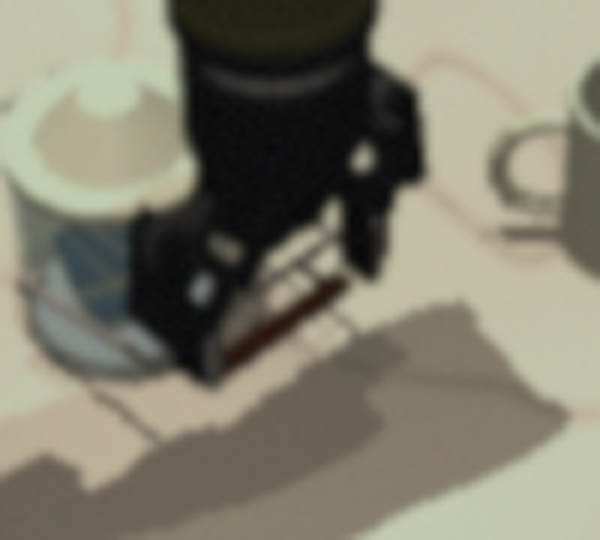

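The fingers stand at both ends of the brown grip, at about (215,360) and (365,275) in the crop. I close on it.

apply_moves(
  commands="0 0 0 0;0 0 0 0;0 0 0 0;0 0 0 0;0 0 0 0",
  fingers=6,
  newtons=50,
)

```text
time: 28.8
tcp_pos: [0.5399, 0.1395, 0.0688]
tool_rot: [[-0.156, 0.988, 0.005], [0.988, 0.156, 0.001], [0.001, 0.005, -1.0]]
force: [0.6, 0.8, 7.9]
gripper_width: 0.0677
gripper_force: 53.6
```

```bash
python3 g.py .538 .1405 .066 9.3
python3 - <<'E'
import numpy as np
f=np.linspace(.15,1.79,24);x=-11*np.cos(f);z=11*np.sin(f)
for a,b,c in zip(f[1:],np.diff(x),np.diff(z)): print(round(a-.15,2),round(b,2),round(-c,2),end=' ; ')
E
```

```text
t 28.8 p [0.5399 0.1395 0.0688] psi 9.0 j [-30.  36.  20. 109. -19.  39.  10.] w 0.0677269524409798 F [0.6 0.8 7.9]
shift cm [ 0.13 -0.17  0.28] turn -0.006
0.07 0.14 -0.77 ; 0.14 0.2 -0.76 ; 0.21 0.25 -0.74 ; 0.29 0.31 -0.72 ; 0.36 0.36 -0.7 ; 0.43 0.4 -0.67 ; 0.5 0.45 -0.64 ; 0.57 0.5 -0.61 ; 0.64 0.54 -0.57 ; 0.71 0.58 -0.53 ; 0.78 0.61 -0.49 ; 0.86 0.65 -0.44 ; 0.93 0.68 -0.4 ; 1.0 0.7 -0.35 ; 1.07 0.73 -0.3 ; 1.14 0.75 -0.24 ; 1.21 0.76 -0.19 ; 1.28 0.77 -0.13 ; 1.35 0.78 -0.08 ; 1.43 0.78 -0.02 ; 1.5 0.78 0.03 ; 1.57 0.78 0.09 ; 1.64 0.77 0.14 ;
```

apply_moves(
  commands="0.14 0 -0.77 0;0.2 0 -0.76 0;0.25 0 -0.74 0;0.31 0 -0.72 0;0.36 0 -0.7 0;0.4 0 -0.67 0;0.45 0 -0.64 0;0.5 0 -0.61 0;0.54 0 -0.57 0;0.58 0 -0.53 0",
)

```text
time: 29.8
tcp_pos: [0.5329, 0.1772, 0.1345]
tool_rot: [[-0.156, 0.988, 0.002], [0.988, 0.156, 0.001], [0.001, 0.002, -1.0]]
force: [5.7, 2.7, -6.2]
gripper_width: 0.0675
gripper_force: 57.6
```

```bash
python3 grip.py
```

```text
side 54 ((536.6474609375, 169.87164306640625), (69.02210235595703, 18.13517951965332), 24.33649444580078) z [0.136 0.139 0.173]
```

apply_moves(
  commands="0.61 0 -0.49 0;0.65 0 -0.44 0;0.68 0 -0.4 0;0.7 0 -0.35 0;0.73 0 -0.3 0;0.75 0 -0.24 0",
)

```text
time: 30.5
tcp_pos: [0.5263, 0.2146, 0.1562]
tool_rot: [[-0.155, 0.988, 0.001], [0.988, 0.155, -0.003], [-0.003, 0.0, -1.0]]
force: [5.6, -6.6, -4.4]
gripper_width: 0.0672
gripper_force: 57.7
```

apply_moves(
  commands="0.76 0 -0.19 0;0.77 0 -0.13 0;0.78 0 -0.08 0;0.78 0 -0.02 0;0.78 0 0.03 0;0.78 0 0.09 0;0.5 0 0.09 0;0 0 0 0",
)

```text
time: 31.3
tcp_pos: [0.5165, 0.2685, 0.1579]
tool_rot: [[-0.157, 0.988, -0.002], [0.988, 0.157, 0.0], [0.001, -0.002, -1.0]]
force: [-0.4, 0.6, -0.3]
gripper_width: 0.0602
gripper_force: 0.0
```

```bash
python3 grip.py; python3 g.py .515 .27 .155 9.3
```

```text
side 82 ((537.274169921875, 139.3487548828125), (67.65680694580078, 14.044450759887695), 14.909530639648438) z [0.077 0.081 0.084]
top 77 ((539.5167236328125, 141.7505645751953), (65.71565246582031, 7.634019374847412), 11.004271507263184) z [0.074 0.077 0.08 ]
t 31.4 p [0.5171 0.2677 0.158 ] psi 9.0 j [-45.  31.  24.  99. -15.  53.  -6.] w 0.05974267654874634 F [ 0.1 -0.4 -0.5]
shift cm [ 0.26 -0.17  0.3 ] turn -0.006
```

The grip slipped and the bail fell back. I'll retry with a firmer, slightly deeper grasp.

apply_moves(
  commands="0 0 -1.5 0;0 0 -1.5 0;-2.9 0 0 0;-4 0.1 0 0;-4 0.1 0 0;-2 0 0 0;0 0 3 0;0 0 4 0;0 0 2 0;0 0 0 0",
  fingers=8.5,
)

```text
time: 32.4
tcp_pos: [0.5376, 0.1398, 0.0955]
tool_rot: [[-0.155, 0.988, -0.006], [0.988, 0.155, -0.002], [-0.001, -0.006, -1.0]]
force: [-0.4, 0.1, 1.0]
gripper_width: 0.0849
gripper_force: 0.0
```

```bash
python3 grip.py; python3 lid.py; python3 g.py .539 .1405 .063 9.3
```

```text
side 48 ((536.1937866210938, 136.4283905029297), (66.2038803100586, 8.785776138305664), 11.308317184448242) z [0.074 0.076 0.078]
0.095 336 [0.492 0.251 0.107] 0.199 0.296
0.11 198 [0.503 0.232 0.117] 0.201 0.291
0.125 118 [0.517 0.24  0.131] 0.223 0.26
t 32.55 p [0.5405 0.1402 0.0992] psi 8.9 j [-31.  33.  22. 107. -18.  43.   9.] w 0.08495744883231582 F [ 0.5  0.6 -0.3]
shift cm [ 0.05 -0.15  3.62] turn -0.007
```

apply_moves(
  commands="0 -0.2 2 0;0 0 1.5 0;0 0 0.1 0;0 0 0 0",
)

```text
time: 32.95
tcp_pos: [0.5386, 0.1401, 0.0633]
tool_rot: [[-0.155, 0.988, 0.001], [0.988, 0.155, 0.0], [0.0, 0.001, -1.0]]
force: [-0.3, 0.5, 1.4]
gripper_width: 0.0846
gripper_force: 0.0
```

apply_moves(
  commands="0 0 0 0;0 0 0 0;0 0 0 0;0 0 0 0;0 0 0 0",
  fingers=5,
  newtons=110,
)

```text
time: 33.45
tcp_pos: [0.5399, 0.1402, 0.0649]
tool_rot: [[-0.156, 0.988, 0.005], [0.988, 0.156, 0.001], [0.001, 0.005, -1.0]]
force: [-1.3, -0.0, 13.6]
gripper_width: 0.0664
gripper_force: 117.9
```

apply_moves(
  commands="0.14 0 -0.77 0;0.2 0 -0.76 0;0.25 0 -0.74 0;0.31 0 -0.72 0;0.36 0 -0.7 0;0.4 0 -0.67 0;0.45 0 -0.64 0;0.5 0 -0.61 0;0.54 0 -0.57 0;0.58 0 -0.53 0",
)

```text
time: 34.45
tcp_pos: [0.5314, 0.1785, 0.1296]
tool_rot: [[-0.164, 0.986, -0.001], [0.986, 0.164, -0.001], [-0.001, -0.002, -1.0]]
force: [8.8, -1.1, -3.6]
gripper_width: 0.0645
gripper_force: 131.5
```

```bash
python3 grip.py; python3 g.py .539 .1405 .063 9.3
```

```text
side 60 ((540.232177734375, 172.47885131835938), (82.84101104736328, 22.766691207885742), 24.106325149536133) z [0.133 0.137 0.197]
t 34.55 p [0.5312 0.1782 0.1299] psi 9.7 j [-36.  32.  23. 105. -16.  47.   5.] w 0.06463372118460096 F [ 7.9 -1.3 -2.2]
shift cm [-3.84  0.15  6.7 ] turn 0.008
```

```bash
sed -i "s/    q=P\[k\]$/    q=P[k]; q=q[np.abs(q[:,2]-np.median(q[:,2]))<.006]/" grip.py; python3 grip.py
python3 - <<'E'
import cv2
a=cv2.imread('pics/side_g.png')[140:230,220:320];cv2.imwrite('pics/f.png',cv2.resize(a,None,fx=6,fy=6,interpolation=cv2.INTER_CUBIC))
E
```

```text
return _methods._mean(a, axis=axis, dtype=dtype,
  ret = ret.dtype.type(ret / rcount)
```

View pics/f.png

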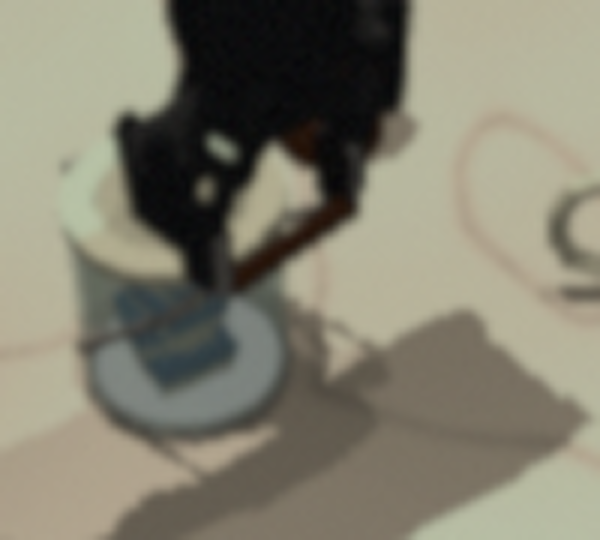

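The bar has crept toward the outer edge of the pads, but it is still held. I continue over the arc faster, to give it less time to creep.

apply_moves(
  commands="1.05 0 -0.97 0;1.17 0 -0.83 0;1.26 0 -0.67 0;1.34 0 -0.5 0;1.39 0 -0.32 0;1.42 0 -0.14 0;1.43 0 0.05 0;1.4 0 0.1 0;0 0 0 0",
)

```text
time: 35.55
tcp_pos: [0.514, 0.2834, 0.161]
tool_rot: [[-0.16, 0.987, -0.003], [0.987, 0.16, 0.001], [0.001, -0.003, -1.0]]
force: [0.0, 0.4, 0.7]
gripper_width: 0.0502
gripper_force: 0.0
```

```bash
python3 grip.py 2>/dev/null; python3 g.py .539 .1405 .18 9.3
```

```text
side 71 ((538.3212890625, 138.72265625), (67.79622650146484, 9.974006652832031), 11.884404182434082) z [0.073 0.076 0.078]
top 72 ((539.9578857421875, 141.64219665527344), (63.964080810546875, 7.8173017501831055), 11.060942649841309) z [0.075 0.077 0.079]
t 35.65 p [0.5152 0.2804 0.1614] psi 9.0 j [-46.  32.  25.  98. -16.  53.  -7.] w 0.049671945173178036 F [ 0.1 -0.1 -0.5]
shift cm [-14.19   0.16  -1.85] turn -0.005
```

The bail slipped off the bar ends again. I'll change the grasp: straddle the bar and the crossbar together (psi 99), so that the outer finger pushes the bar positively over the top.

apply_moves(
  commands="0 0 -1.5 0;0 0 -1.5 0;-3.3 0 0 0;-4 0 0 0;-4 0.1 0 0;-2 0 0 -0.14;0 0 0 -0.14;0 0 0 -0.14;0 0 0 -0.14;0 0 0 -0.14",
  fingers=4.4,
  newtons=30,
)

```text
time: 36.65
tcp_pos: [0.5373, 0.1476, 0.1919]
tool_rot: [[-0.758, 0.652, -0.001], [0.652, 0.758, -0.001], [0.0, -0.001, -1.0]]
force: [0.2, -0.5, 0.2]
gripper_width: 0.0436
gripper_force: 0.0
```

apply_moves(
  commands="0 0 0 -0.145;0 0 0 -0.145;0 0 0 -0.145;0 0 0 -0.145;0 0 2 -0.145;0 0 2 -0.145;0 0 0 0",
)

```text
time: 37.35
tcp_pos: [0.5359, 0.1472, 0.1497]
tool_rot: [[-0.988, -0.155, -0.005], [-0.155, 0.988, -0.002], [0.005, -0.001, -1.0]]
force: [0.7, -0.7, -0.2]
gripper_width: 0.0441
gripper_force: 0.0
```

```bash
python3 grip.py 2>/dev/null; python3 g.py .5375 .149 .061 99.3
```

```text
side 46 ((537.2537841796875, 137.8727264404297), (64.84391784667969, 9.465253829956055), 9.457052230834961) z [0.073 0.076 0.078]
t 37.45 p [0.5374 0.148  0.1521] psi 98.6 j [-19.  28.   1. 103.  -1.  49.  81.] w 0.043747279719157366 F [ 1.  -0.5  1.2]
shift cm [-0.03  0.11  9.11] turn -0.013
```

apply_moves(
  commands="0 0.1 3 0;0 0 2.5 0;0 0 1.5 0;0 0 1 0;0 0 0.6 0;0 0 0.5 0;0 0 0 0;0 0 0 0",
)

```text
time: 38.25
tcp_pos: [0.5409, 0.1471, 0.0654]
tool_rot: [[-0.989, -0.15, 0.008], [-0.15, 0.989, -0.001], [-0.008, -0.003, -1.0]]
force: [3.4, -12.5, -1.0]
gripper_width: 0.0441
gripper_force: 2.8
```

```bash
python3 grip.py 2>/dev/null; python3 g.py .5375 .149 .061 99.3
python3 - <<'E'
import cv2
a=cv2.imread('pics/side_g.png')[150:240,230:330];cv2.imwrite('pics/k.png',cv2.resize(a,None,fx=6,fy=6,interpolation=cv2.INTER_CUBIC))
E
```

```text
side 36 ((522.9393310546875, 135.25161743164062), (37.224491119384766, 8.632185935974121), 10.683114051818848) z [0.072 0.075 0.078]
t 38.35 p [0.5403 0.1465 0.0639] psi 98.6 j [-18.  35.   1. 108.  -1.  37.  81.] w 0.04381390411767965 F [  0.6 -10.6  12.9]
shift cm [0.25 0.29 0.29] turn -0.013
```

View pics/k.png

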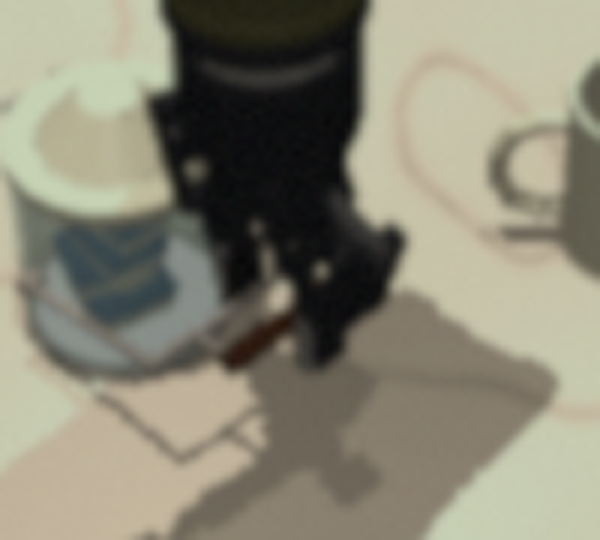

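The outer finger is outside the bar at (320,340) and the inner one is inside the crossbar, leaning lightly on the jar. I close on the pair.

apply_moves(
  commands="0 -0.2 0 0;0 0 0 0;0 0 0 0;0 0 0 0",
  fingers=0,
  newtons=60,
)

```text
time: 38.75
tcp_pos: [0.5397, 0.1516, 0.0645]
tool_rot: [[-0.988, -0.155, 0.006], [-0.155, 0.988, 0.005], [-0.007, 0.004, -1.0]]
force: [-3.7, 6.4, 17.3]
gripper_width: 0.0311
gripper_force: 57.8
```

```bash
python3 grip.py 2>/dev/null; python3 g.py .5375 .149 .061 99.3
```

```text
side 28 ((518.270751953125, 133.556396484375), (26.95003890991211, 7.960316181182861), 16.137332916259766) z [0.072 0.075 0.078]
t 38.85 p [0.5397 0.1516 0.0645] psi 98.9 j [-18.  34.   1. 108.  -1.  37.  82.] w 0.03147369920734856 F [-3.9  6.4 17.3]
shift cm [ 0.26 -0.23  0.35] turn -0.006
```

apply_moves(
  commands="0 0.1 -0.75 0;0 0.18 -0.75 0;0 0.23 -0.74 0;0 0.28 -0.7 0;0 0.33 -0.68 0",
)

```text
time: 39.35
tcp_pos: [0.5377, 0.1604, 0.0992]
tool_rot: [[-0.988, -0.154, 0.004], [-0.154, 0.988, 0.002], [-0.004, 0.001, -1.0]]
force: [-2.8, -0.1, 6.6]
gripper_width: 0.0281
gripper_force: 59.5
```

```bash
python3 grip.py 2>/dev/null; python3 g.py .5375 .149 .061 99.3
```

```text
side 25 ((515.2717895507812, 142.2631072998047), (22.63852882385254, 8.89989948272705), 22.807846069335938) z [0.105 0.108 0.11 ]
t 39.45 p [0.5377 0.1606 0.0999] psi 98.9 j [-20.  32.   1. 106.  -1.  42.  81.] w 0.028071780074611533 F [3.4 3.8 6.9]
shift cm [ 0.22 -1.15  3.89] turn -0.007
```

apply_moves(
  commands="0 0.34 -0.68 0;0 0.38 -0.66 0;0 0.42 -0.63 0;0 0.48 -0.6 0;0 0.54 -0.56 0",
)

```text
time: 39.95
tcp_pos: [0.5351, 0.1748, 0.1306]
tool_rot: [[-0.989, -0.149, 0.004], [-0.149, 0.989, -0.006], [-0.003, -0.006, -1.0]]
force: [3.8, -11.2, 8.5]
gripper_width: 0.0101
gripper_force: 58.5
```

```bash
python3 grip.py 2>/dev/null; python3 g.py .5375 .149 .061 99.3
```

```text
side 20 ((515.2070922851562, 166.1127166748047), (31.675100326538086, 8.9166259765625), 28.300947189331055) z [0.137 0.14  0.142]
t 40.05 p [0.535  0.1754 0.1312] psi 98.6 j [-22.  30.   1. 104.  -0.  46.  78.] w 0.009564977433675919 F [  3.3 -12.6  11.3]
shift cm [ 0.18 -2.61  7.03] turn -0.012
```

The fingers have now shut on the bar alone, with the outer finger behind it. I push over centre.

apply_moves(
  commands="0 0.83 -0.77 0;0 0.89 -0.68 0;0 0.95 -0.57 0;0 1.0 -0.47 0;0 1.04 -0.36 0",
)

```text
time: 40.55
tcp_pos: [0.5268, 0.2203, 0.1586]
tool_rot: [[-0.989, -0.149, 0.002], [-0.149, 0.989, -0.008], [-0.0, -0.008, -1.0]]
force: [4.1, -14.5, 3.4]
gripper_width: 0.0092
gripper_force: 58.8
```

apply_moves(
  commands="0 1.07 -0.24 0;0 1.09 -0.13 0;0 1.1 -0.02 0;0 1.1 0.05 0;0 0.9 0.1 0;0 0 0 0",
)

```text
time: 41.15
tcp_pos: [0.5171, 0.2728, 0.1603]
tool_rot: [[-0.989, -0.151, -0.002], [-0.151, 0.989, -0.009], [0.003, -0.009, -1.0]]
force: [1.0, -11.6, 10.2]
gripper_width: 0.0097
gripper_force: 63.2
```

```bash
python3 grip.py 2>/dev/null; python3 g.py .5142 .2697 .16 99.3
```

```text
side 23 ((510.97894287109375, 268.4943542480469), (60.92531967163086, 8.929535865783691), 11.034584999084473) z [0.163 0.166 0.167]
top 18 ((490.14886474609375, 268.11138916015625), (14.380786895751953, 5.913726329803467), 25.477069854736328) z [0.165 0.168 0.171]
t 41.25 p [0.5171 0.2728 0.1603] psi 98.7 j [-31.  30.   1.  98.  -0.  52.  69.] w 0.00954501179844625 F [  2.8 -12.3   8.8]
shift cm [ 0.34 -0.26  0.04] turn -0.011
```

apply_moves(
  commands="0 0 0 0;0 0 0 0;0 0 0 0;0 0 -2 0;0 0 -3 0;0 0 -4 0;0 0 -2 0;0 0 0 0",
  fingers=4,
)

```text
time: 42.05
tcp_pos: [0.5184, 0.28, 0.2729]
tool_rot: [[-0.988, -0.155, 0.005], [-0.155, 0.988, 0.003], [-0.006, 0.002, -1.0]]
force: [-0.2, 0.4, 0.0]
gripper_width: 0.04
gripper_force: 0.0
```

```bash
python3 grip.py 2>/dev/null; python3 lid.py; python3 g.py .39 -.287 .27 98.6
```

```text
side 34 ((514.3263549804688, 265.84765625), (66.0617904663086, 6.253261566162109), 12.64707088470459) z [0.163 0.166 0.168]
top 38 ((500.2366638183594, 269.18695068359375), (33.32805633544922, 6.492279052734375), 10.394747734069824) z [0.166 0.168 0.17 ]
0.095 496 [0.507 0.227 0.107] 0.195 0.293
0.11 260 [0.507 0.23  0.115] 0.194 0.284
0.125 200 [0.515 0.25  0.132] 0.224 0.276
0.14 33 [0.516 0.264 0.144] 0.252 0.273
0.155 122 [0.513 0.267 0.165] 0.256 0.28
t 42.2 p [0.5166 0.2789 0.2685] psi 98.9 j [-32.  24.   1.  89.  -1.  67.  69.] w 0.04031510007065544 F [-0.2 -0.5  0.2]
shift cm [ 21.27 -53.94  -0.09] turn 0.005
```

The bail is clamped: the bar is 22 mm past the jar's axis at z ≈ 0.16. On to the pedal.

apply_moves(
  commands="0.8 -2 0 0;1.64 -4.15 0 0;1.64 -4.15 0 0;1.64 -4.15 0 0;1.64 -4.15 0 0;1.64 -4.15 0 0;1.64 -4.15 0 0;1.64 -4.15 0 0;1.64 -4.15 0 0;1.64 -4.15 0 0",
  fingers=0,
  newtons=30,
)

```text
time: 43.2
tcp_pos: [0.4229, -0.1353, 0.2684]
tool_rot: [[-0.988, -0.155, -0.002], [-0.155, 0.988, 0.0], [0.002, 0.001, -1.0]]
force: [0.6, -0.4, 0.6]
gripper_width: 0.0002
gripper_force: 0.0
```

apply_moves(
  commands="1.64 -4.15 0 0;1.64 -4.15 0 0;1.64 -4.15 0 0;0.8 -2.2 0 0;0 0 3 0;0 0 4 0;0 0 4 0;0 0 3 0;0 0 1.5 0;0 0 0 0",
)

```text
time: 44.2
tcp_pos: [0.3884, -0.286, 0.1114]
tool_rot: [[-0.988, -0.154, -0.006], [-0.154, 0.988, 0.004], [0.005, 0.004, -1.0]]
force: [-0.1, -0.4, -0.3]
gripper_width: -0.0003
gripper_force: 0.0
```

```bash
python3 g.py .3915 -.286 .065 98.6
python3 - <<'E'
from h import *
im,d=snap('side');P,_,_=cloud('side',d)
k=(P[...,2]>.05)&(P[...,2]<.063)&(P[...,0]>.33)&(P[...,0]<.46)&(P[...,1]>-.35)&(P[...,1]<-.2)
print(cv2.minAreaRect((P[k][:,:2]*1000).astype(np.float32)))
E
```

```text
t 44.2 p [ 0.3884 -0.286   0.1114] psi 98.9 j [ 24.  26.  14. 117. -10.  38. 143.] w -0.00026084330227126853 F [-0.1 -0.4 -0.3]
shift cm [-0.33 -0.06  4.64] turn 0.005
((405.10400390625, -292.9289245605469), (70.66487121582031, 80.79426574707031), 82.50996398925781)
```

apply_moves(
  commands="-0.2 0 2.5 0;0 0 1.5 0;0 0 1 0;0 0 1 0;0 0 1 0;0 0 0.7 0;0 0 0.5 0;0 0 0.3 0;0 0 0 0;0 0 0 0",
)

```text
time: 45.25
tcp_pos: [0.3901, -0.287, 0.0322]
tool_rot: [[-0.988, -0.153, -0.001], [-0.153, 0.988, 0.001], [0.001, 0.001, -1.0]]
force: [-12.7, 5.3, 36.0]
gripper_width: 0.0001
gripper_force: 19.5
```

```bash
python3 g.py .3915 -.286 .024 98.6
cat > cad.py <<'E'
from h import *
im,d=snap('side');P,_,_=cloud('side',d)
k=(P[...,2]>.15)&(P[...,2]<.36)&(P[...,0]>.4)&(P[...,0]<.85)&(P[...,1]>-.5)&(P[...,1]<-.2)
q=P[k];print(len(q), q.mean(0).round(3) if len(q) else '')
if len(q)>50:
    s=q[::5]; n=np.linalg.svd(s-s.mean(0),full_matrices=False)[2][2]; print('normal',n.round(3), 'zmax',q[:,2].max().round(3))
E
python3 cad.py
```

```text
t 45.25 p [ 0.3901 -0.287   0.0322] psi 98.8 j [ 26.  34.  11. 121. -13.  26. 146.] w 7.023522894025455e-05 F [-12.7   5.3  36. ]
shift cm [-0.16  0.08  0.82] turn 0.003
3451 [ 0.627 -0.331  0.232]
normal [-0.904  0.232 -0.36 ] zmax 0.297
```

apply_moves(
  commands="0 0 0.1 0;0 0 0 0;0 0 0 0;0 0 0 0;0 0 -2 0;0 0 -3 0;0 0 -4 0;0 0 -4 0;0 0 -4 0;0 0 -4 0",
)

```text
time: 46.3
tcp_pos: [0.3921, -0.2872, 0.2412]
tool_rot: [[-0.988, -0.154, 0.001], [-0.154, 0.988, -0.001], [-0.001, -0.001, -1.0]]
force: [0.6, 0.2, 0.4]
gripper_width: -0.0004
gripper_force: 0.0
```

```bash
python3 - <<'E'
from h import *
im,d=snap('side','sideC');P,_,_=cloud('side',d)
imt,dt=snap('top');Pt,_,_=cloud('top',dt)
k=(P[...,2]>.15)&(P[...,2]<.36)&(P[...,0]>.55)&(P[...,0]<.85)&(P[...,1]>-.5)&(P[...,1]<-.2)
q=P[k]
for lo in np.arange(.15,.31,.02):
    s=q[(q[:,2]>=lo)&(q[:,2]<lo+.02)]
    if len(s): print(round(lo,2),len(s),np.median(s,0).round(3))
for n,PP in(('top',Pt),('side',P)):
    k=(PP[...,2]>.05)&(PP[...,2]<.066)&(PP[...,0]>.6)&(PP[...,0]<.78)&(PP[...,1]>-.12)&(PP[...,1]<.09)
    print(n,k.sum(),cv2.minAreaRect((PP[k][:,:2]*1000).astype(np.float32)) if k.sum()>10 else '')
E
python3 g.py .704 .004 .2 166
```

```text
0.15 363 [ 0.643 -0.336  0.16 ]
0.17 388 [ 0.64  -0.333  0.18 ]
0.19 402 [ 0.636 -0.334  0.2  ]
0.21 428 [ 0.632 -0.332  0.22 ]
0.23 455 [ 0.629 -0.336  0.24 ]
0.25 481 [ 0.626 -0.333  0.26 ]
0.27 511 [ 0.622 -0.332  0.28 ]
0.29 368 [ 0.622 -0.332  0.294]
top 197 ((703.9940795898438, 5.515911102294922), (89.69203186035156, 51.513580322265625), 75.76484680175781)
side 0 
t 46.4 p [ 0.3943 -0.2892  0.2443] psi 98.9 j [ 20.  17.  18. 106.  -6.  57. 139.] w 9.488517923457533e-05 F [-0.1 -1.5 -0.9]
shift cm [-35.08  24.23   4.55] turn -1.172
```

View pics/sideC.png

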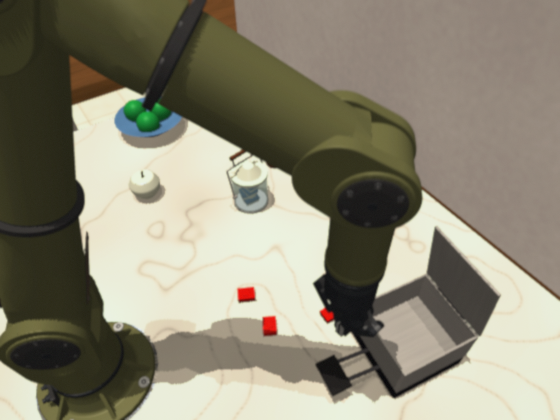

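The caddy lid stands open at (465,280), the bail is over the jar's lid at (245,155), and the red look-alikes are untouched. Next the carton, at (0.704, 0.005), with its long axis at 76°.

apply_moves(
  commands="-1.8 1.2 0 0;-3.5 2.4 0 0;-3.5 2.4 0 0;-3.5 2.4 0 0;-3.5 2.4 0 0;-3.5 2.4 0 0;-3.5 2.4 0 0;-3.5 2.4 0 0;-3.5 2.4 0 0;-3.5 2.4 0 0",
  fingers=7.4,
)

```text
time: 47.4
tcp_pos: [0.6871, -0.0092, 0.2385]
tool_rot: [[-0.988, -0.154, 0.0], [-0.154, 0.988, -0.0], [-0.0, -0.0, -1.0]]
force: [0.7, -0.5, 0.3]
gripper_width: 0.0739
gripper_force: 0.0
```

apply_moves(
  commands="-1.8 1.4 0 0.145;0 0 0 0.145;0 0 0 0.145;0 0 0 0.145;0 0 0 0.145;0 0 0 0.145;0 0 0 0.145;0 0 0 0.145;0 0 0 0.145;0 0 0 0.145",
)

```text
time: 48.4
tcp_pos: [0.7016, 0.0061, 0.2384]
tool_rot: [[-0.267, 0.964, -0.0], [0.964, 0.267, 0.0], [0.0, -0.0, -1.0]]
force: [0.3, 0.2, 0.8]
gripper_width: 0.0738
gripper_force: 0.0
```

apply_moves(
  commands="0 0 2 0.145;0 0 2 0.145;0 0 2 0.145;0 0 2 0.1;0 0 0 0",
)

```text
time: 48.9
tcp_pos: [0.7001, 0.007, 0.1552]
tool_rot: [[0.257, 0.966, -0.005], [0.966, -0.257, 0.0], [-0.001, -0.005, -1.0]]
force: [-0.1, 0.2, -0.5]
gripper_width: 0.0737
gripper_force: 0.0
```

```bash
python3 g.py .704 .004 .047 -14
python3 - <<'E'
from h import *
for n in('side','top'):
    im,d=snap(n);P,_,_=cloud(n,d)
    k=(P[...,2]>.05)&(P[...,2]<.066)&(P[...,0]>.6)&(P[...,0]<.78)&(P[...,1]>-.12)&(P[...,1]<.09)
    print(n,k.sum(),cv2.minAreaRect((P[k][:,:2]*1000).astype(np.float32)) if k.sum()>10 else '')
E
```

```text
t 48.9 p [0.7001 0.007  0.1552] psi -14.9 j [-23.  45.  40.  80. -30.  66.   7.] w 0.07374980649630415 F [-0.1  0.2 -0.5]
shift cm [-0.18  0.51 10.82] turn -0.016
side 242 ((703.3067626953125, 3.3594322204589844), (94.21598815917969, 52.78449630737305), 75.95174407958984)
top 0
```

apply_moves(
  commands="-0.15 0.4 3 0;0 0 3 0;0 0 3 0;0 0 1.5 0;0 0 0.3 0;0 0 0 0;0 0 0 0",
)

```text
time: 49.7
tcp_pos: [0.7064, 0.0033, 0.0525]
tool_rot: [[0.256, 0.967, 0.003], [0.967, -0.256, -0.0], [0.0, 0.003, -1.0]]
force: [0.0, 0.2, -0.3]
gripper_width: 0.0741
gripper_force: 0.0
```

apply_moves(
  commands="0 0 0 0;0 0 0 0;0 0 0 0;0 0 0 0;0 0 0 0;0 0 -2 0;0 0 -4 0;0 0 -4 0;0 0 -4 0;0 0 -4.5 0",
  fingers=4,
  newtons=30,
)

```text
time: 50.7
tcp_pos: [0.7047, 0.0038, 0.2367]
tool_rot: [[0.256, 0.967, -0.001], [0.967, -0.256, -0.0], [-0.0, -0.001, -1.0]]
force: [1.2, 0.5, -2.0]
gripper_width: 0.0493
gripper_force: 31.6
```

```bash
python3 g.py .550 -.309 .25 -8.5
```

```text
t 50.7 p [0.7047 0.0038 0.2367] psi -14.8 j [-22.  42.  42.  73. -27.  76.   4.] w 0.04934963962919751 F [ 1.2  0.5 -2. ]
shift cm [-34.2   -6.94  -1.31] turn -0.111
```

apply_moves(
  commands="-1.3 -1.4 0 0;-2.5 -2.9 0 0;-2.5 -2.9 0 0;-2.5 -2.9 0 0;-2.5 -2.8 0 0;-1.2 -1.4 0 0;-2 0.7 0 0;-3.5 1.2 0 0;-3.5 1.2 0 0;-3.5 1.2 0 0",
)

```text
time: 51.7
tcp_pos: [0.5446, -0.2135, 0.2359]
tool_rot: [[0.255, 0.967, 0.001], [0.967, -0.255, 0.0], [0.0, 0.001, -1.0]]
force: [0.4, -0.8, -0.1]
gripper_width: 0.0492
gripper_force: 31.6
```

apply_moves(
  commands="-3.5 1.2 0 0;-3.5 1.2 0 0;-2.2 0.7 0 -0.11;0 0 0 0",
)

```text
time: 52.1
tcp_pos: [0.5494, -0.3138, 0.2358]
tool_rot: [[0.151, 0.989, -0.0], [0.989, -0.151, -0.003], [-0.003, 0.0, -1.0]]
force: [0.2, -0.9, -0.5]
gripper_width: 0.0491
gripper_force: 31.6
```

```bash
python3 g.py .550 -.309 .115 -8.5
```

```text
t 52.1 p [ 0.5494 -0.3138  0.2358] psi -8.7 j [  4.  35.  41.  86. -23.  69.  40.] w 0.049136175721747416 F [ 0.2 -0.9 -0.5]
shift cm [ 5.200e-01 -1.000e-02  1.208e+01] turn -0.003
```

apply_moves(
  commands="0.4 0 3 0;0 0 3 0;0 0 3 0;0 0 2 0;0 0 0.8 0;0 0 0 0",
)

```text
time: 52.7
tcp_pos: [0.5513, -0.3043, 0.1168]
tool_rot: [[0.148, 0.989, -0.001], [0.989, -0.148, 0.001], [0.001, -0.002, -1.0]]
force: [-0.0, 0.2, 0.4]
gripper_width: 0.0492
gripper_force: 31.6
```

apply_moves(
  commands="0 0 0 0;0 0 0 0;0 0 0 0;0 0 -2 0;0 0 -4 0;0 0 -4 0;0 0 -4 0;0 0 -4 0;0 0 0 0",
  fingers=6.2,
)

```text
time: 53.6
tcp_pos: [0.5527, -0.3076, 0.3043]
tool_rot: [[0.149, 0.989, 0.009], [0.989, -0.149, -0.006], [-0.004, 0.01, -1.0]]
force: [0.6, -0.8, -0.1]
gripper_width: 0.062
gripper_force: 0.0
```

```bash
python3 g.py .550 -.12 .34 -8.5
python3 - <<'E'
from h import *
im,d=snap('side');P,_,_=cloud('side',d)
hsv=cv2.cvtColor(im,cv2.COLOR_RGB2HSV);m=cv2.inRange(hsv,(5,90,40),(20,255,255))>0
k=m&(P[...,0]>.45)&(P[...,0]<.68)&(P[...,1]>-.42)&(P[...,1]<-.2)
print(k.sum(), P[k].min(0).round(3),P[k].max(0).round(3))
E
```

```text
t 53.6 p [ 0.5527 -0.3076  0.3043] psi -8.6 j [  3.  32.  42.  79. -22.  76.  38.] w 0.061989386355203804 F [ 0.6 -0.8 -0.1]
shift cm [18.49 -3.03 -3.68] turn -0.001
1753 [ 0.519 -0.353  0.04 ] [ 0.615 -0.238  0.469]
```

apply_moves(
  commands="0 0 -2 0.145;0 0 -2 0.145;0 0 0 0.145;0 0 0 0.145;0 0 0 0.145;0 0 0 0.145;0 0 0 0.145;0 0 0 0.145;0 0 0 0.145;0 0 0 0.145",
  fingers=0,
)

```text
time: 54.65
tcp_pos: [0.5514, -0.305, 0.3364]
tool_rot: [[0.999, -0.035, -0.001], [-0.035, -0.999, 0.001], [-0.001, -0.001, -1.0]]
force: [0.0, -0.5, -0.3]
gripper_width: 0.0
gripper_force: 0.0
```

apply_moves(
  commands="0 0 0 0.12;0 0 0 0",
)

```text
time: 54.85
tcp_pos: [0.5515, -0.3049, 0.3362]
tool_rot: [[0.989, -0.15, -0.002], [-0.15, -0.989, 0.001], [-0.002, -0.0, -1.0]]
force: [-1.1, -0.2, -0.5]
gripper_width: -0.0001
gripper_force: 0.0
```

```bash
python3 g.py .718 -.334 .345 81.5
python3 - <<'E'
from h import *
im,d=snap('side');P,_,_=cloud('side',d)
hsv=cv2.cvtColor(im,cv2.COLOR_RGB2HSV);m=cv2.inRange(hsv,(5,90,40),(20,255,255))>0
k=m&(P[...,0]>.45)&(P[...,0]<.68)&(P[...,1]>-.42)&(P[...,1]<-.2)&(P[...,2]<.2)
print(k.sum(), P[k].min(0).round(3),P[k].max(0).round(3))
E
```

```text
t 54.85 p [ 0.5515 -0.3049  0.3362] psi -98.6 j [ -5.  39.  67.  75. -35.  88. -41.] w -5.949261944833332e-05 F [-1.1 -0.2 -0.5]
shift cm [16.9   0.38 -0.9 ] turn -0.002
1753 [ 0.52  -0.353  0.04 ] [ 0.615 -0.237  0.107]
```

The carton stands in the caddy with its top at z ≈ 0.107. Joint 3 is nearing its limit in this yaw, so I turn back to the opposite equivalent one.

apply_moves(
  commands="0 0 -1 -0.145;0 0 0 -0.145;0 0 0 -0.145;0 0 0 -0.145;0 0 0 -0.145;0 0 0 -0.145;0 0 0 -0.145;0 0 0 -0.145;0 0 0 -0.145;0 0 0 -0.145",
)

```text
time: 55.9
tcp_pos: [0.5514, -0.3052, 0.3473]
tool_rot: [[0.256, 0.967, -0.0], [0.967, -0.256, 0.0], [0.0, -0.0, -1.0]]
force: [0.3, 0.3, 0.0]
gripper_width: -0.0001
gripper_force: 0.0
```

apply_moves(
  commands="0 0 0 -0.145;0 0 0 -0.145;0 0 0 -0.145;0 0 0 -0.145;0 0 0 -0.145;0 0 0 -0.145;0 0 0 -0.145;0 0 0 -0.145;0 0 0 -0.145;0 0 0 -0.145",
)

```text
time: 56.9
tcp_pos: [0.5514, -0.3052, 0.3473]
tool_rot: [[-0.929, 0.371, 0.0], [0.371, 0.929, -0.0], [-0.0, -0.0, -1.0]]
force: [-0.2, -0.6, 0.3]
gripper_width: -0.0005
gripper_force: 0.0
```

apply_moves(
  commands="0 0 0 -0.12;0 0 0 -0.12;0 0 0 0",
)

```text
time: 57.2
tcp_pos: [0.5513, -0.3053, 0.3474]
tool_rot: [[-0.99, 0.144, 0.0], [0.144, 0.99, 0.0], [-0.0, 0.0, -1.0]]
force: [-0.0, -0.4, -0.1]
gripper_width: 0.0
gripper_force: 0.0
```

```bash
python3 g.py .718 -.334 .345 81.5
```

```text
t 57.2 p [ 0.5513 -0.3053  0.3474] psi 81.7 j [ 15.  27.  20.  74.  -9.  81. 116.] w 5.708747117734936e-06 F [-0.  -0.4 -0.1]
shift cm [-16.91  -0.43   0.25] turn 0.003
```

apply_moves(
  commands="-2 0 0 0;-3.5 -0.2 0 0;-3.5 -0.2 0 0;-3.5 0 0 0;-3 0 0 0;-1.5 0 0 0;0 0 3 0;0 0 4 0;0 0 3 0;0 0 1 0",
)

```text
time: 58.2
tcp_pos: [0.7177, -0.3335, 0.233]
tool_rot: [[-0.989, 0.15, -0.006], [0.15, 0.989, 0.003], [0.006, 0.002, -1.0]]
force: [0.2, -0.4, 0.1]
gripper_width: -0.0001
gripper_force: 0.0
```

```bash
python3 g.py .5446 -.308 .236 81.5
```

```text
t 58.2 p [ 0.7177 -0.3335  0.233 ] psi 81.3 j [ 16.  47.  18.  53. -13.  82. 112.] w -9.897957233853456e-05 F [ 0.2 -0.4  0.1]
shift cm [17.5  -0.08 -0.19] turn -0.003
```

apply_moves(
  commands="1.5 0 -0.2 0;1.5 0 0 0;1.5 0 0 0;1.5 0 0 0;1.2 0 0 0;1.2 0 0 0;1.2 0 0 0",
)

```text
time: 58.9
tcp_pos: [0.6243, -0.3206, 0.2411]
tool_rot: [[-0.989, 0.15, 0.002], [0.15, 0.989, -0.001], [-0.002, -0.001, -1.0]]
force: [0.6, -0.2, -0.2]
gripper_width: 0.0003
gripper_force: 0.2
```

apply_moves(
  commands="1.2 0 0 0;1.2 0 0 0;1.2 0 0 0;1.2 0 0 0;1.2 0 0 0;1 0 0 0;1 0 0 0;0 0 0 0",
)

```text
time: 59.7
tcp_pos: [0.544, -0.3087, 0.2403]
tool_rot: [[-0.989, 0.151, 0.0], [0.151, 0.989, -0.0], [-0.0, -0.0, -1.0]]
force: [0.0, -1.0, 0.6]
gripper_width: -0.0001
gripper_force: 0.0
```

```bash
cat > cl.py <<'E'
from h import *
im,d=snap('side','cl');P,_,_=cloud('side',d)
k=(P[...,2]>.11)&(P[...,2]<.2)&(P[...,0]>.45)&(P[...,0]<.7)&(P[...,1]>-.45)&(P[...,1]<-.2)
q=P[k]
for lo in np.arange(.45,.7,.03):
    s=q[(q[:,0]>=lo)&(q[:,0]<lo+.03)]
    if len(s): print(round(lo,2),len(s),np.median(s,0).round(3))
E
python3 cl.py; python3 g.py .5446 -.308 .236 81.5
```

```text
0.45 189 [ 0.476 -0.356  0.122]
0.48 329 [ 0.488 -0.284  0.123]
0.51 134 [ 0.524 -0.235  0.122]
0.54 316 [ 0.561 -0.371  0.191]
0.57 607 [ 0.583 -0.351  0.18 ]
0.6 424 [ 0.614 -0.372  0.155]
0.63 201 [ 0.639 -0.362  0.135]
t 59.75 p [ 0.5449 -0.3086  0.2401] psi 81.4 j [ 16.  30.  20.  86. -11.  66. 118.] w 0.00020179068024486595 F [ 0.5 -0.3 -0.1]
shift cm [0.03 0.05 0.41] turn -0.002
```

apply_moves(
  commands="0 0 -2 0;0 0 -2 0;0 0 -2 0;0 0 0 0;0 0 0 0;0 0 0 0;0 0 0 0;0 0 0 0;0 0 0 0;0 0 0 0",
)

```text
time: 60.75
tcp_pos: [0.545, -0.3083, 0.2993]
tool_rot: [[-0.989, 0.149, -0.0], [0.149, 0.989, 0.0], [0.0, 0.0, -1.0]]
force: [-1.1, -0.7, -0.1]
gripper_width: -0.0002
gripper_force: 0.0
```

```bash
python3 cl.py; python3 grip.py; python3 lid.py
python3 - <<'E'
from h import *
im,d=snap('top');P,_,_=cloud('top',d)
def p(u,v): return np.round(np.nanmedian(P[v-1:v+2,u-1:u+2].reshape(-1,3),0),3)
for n,u,v in [('mug',248,125),('mill',158,152),('apple',130,307),('caddytop',447,195),('pedal',425,270)]: print(n,p(u,v))
E
```

```text
0.45 285 [ 0.476 -0.357  0.129]
0.48 1362 [ 0.495 -0.313  0.13 ]
0.51 1271 [ 0.525 -0.319  0.132]
0.54 1228 [ 0.555 -0.323  0.132]
0.57 1175 [ 0.585 -0.328  0.132]
0.6 1149 [ 0.614 -0.331  0.132]
0.63 674 [ 0.639 -0.32   0.13 ]
0.66 1 [ 0.66  -0.289  0.127]
side 50 ((514.2385864257812, 266.3975830078125), (63.91545486450195, 7.468255519866943), 11.365389823913574) z [0.164 0.166 0.168]
top 56 ((516.4479370117188, 272.9605407714844), (62.03984832763672, 7.19012451171875), 8.55593204498291) z [0.166 0.168 0.171]
0.095 499 [0.508 0.228 0.107] 0.194 0.296
0.11 259 [0.508 0.23  0.116] 0.196 0.283
0.125 198 [0.516 0.251 0.132] 0.223 0.274
0.14 29 [0.516 0.262 0.144] 0.255 0.273
0.155 123 [0.512 0.266 0.165] 0.258 0.278
mug [0.759 0.156 0.005]
mill [0.655 0.34  0.165]
apple [0.298 0.432 0.067]
caddytop [ 0.566 -0.308  0.132]
pedal [ 0.389 -0.285  0.057]
```

View pics/cl.png

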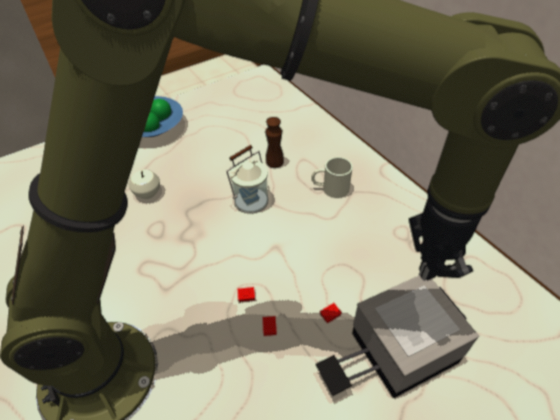

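The caddy lid is shut at (415,325) and its pedal is up at (335,375). The bail is clamped over the jar at (245,155), the bystanders have not moved, and the gripper is clear.

```bash
python3 -c "
from rig import r
print(r.hand_in())"
```

```text
the job is handed in; nothing more can be done
None
```

The job is handed in: all four tablets I found are in the clamped jar, the carton is in the shut caddy, and the mug, mill and apple have not moved; the rig returned no verdict.

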